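# Load the sanding sled and set the depth dial

### The arm

A 6-joint arm with a two-finger parallel gripper is mounted at the origin on the work surface. World frame = base frame: x ahead of the robot, y to its left, z up, the work surface at z = 0. Lengths are in m, angles in rad, forces in N, time in s.
With the tool pointing down it reaches from about 0.35 to 0.775 m from the base axis. Payload 7.3 kg.
Tool frame: the origin (TCP) lies at the very end of the fingers, on their centre line; the grasp point (between the pads) lies 19 mm behind it; z points along the fingers, y is the direction in which the jaws open and shut (so a half turn about z gives the same grasp; the last joint's range is limited). The gripper opens to 92 mm and grips with 3 to 60 N. Pads are 19 mm wide; open, the fingers measure 130 mm over their backs; the gripper's body (75 mm by 190 mm) begins 47 mm behind the grasp point.
Start: joints at [0.968, 0.342, 1.524, -0, 1.275, -0.146], TCP at [0.232, 0.471, 0.227] pointing down, gripper open.
Joint ranges: [-2.53, 2.53], [-0.77, 2.02], [0.04, 2.7], [-1, 4.14], [0.28, 2.66], [-3.11, 3.11]. Speed limits (rad/s): [2.57, 2.57, 3.14, 3.14, 3.14, 3.14].

### API

Orientations are given as a unit quaternion [x, y, z, w].
In Python, from workcell import env gives the robot as it stands.
- The arm moves only by the shell command python3 -m crank 'ROWS' [FORCE]. ROWS is JSON, a list of rows, each a list of 5 numbers: the opening, from -1 (shut) to 1 (fully open), then the shift along the tool's x, y, z in m, then the turn about the tool's z in rad. A call has 1 to 10 rows; each row is the pose to reach, as a shift and turn from the pose measured when the call began, along the tool's axes at that moment; what a row does not reach only later rows make up. A row lasts 1/10 s, in which the tool goes at most 50 mm and 8.59 degrees, less where a joint would pass 70% of its speed; a pose out of reach is approached as far as the arm can. A call with a gripper value outside its range is refused whole. The fingers move at their own pace and stop on an object; FORCE is the grip in N (left out, the last holds). Time passes only in rows, so rows that repeat a pose let the fingers close. It gives the time, the measured TCP pose, the force and the opening at its end, in the units of the state.
- env.read_state(): the state, without advancing time (a new reading comes with each control period).
- env.capture(name): name is "scene" or "top"; returns (picture, depth): 420x560x3 uint8, red, green, blue; 420x560 float32, m along the optical axis (not along the pixel's ray), 0 where there is no reading.
- env.calibration(name): a dict with "fovy" (degrees; the focal length in pixels is half the picture's height over the tangent of half this angle, whatever the lens; pixels are square), "cx", "cy" (the principal point, pixels), "D" ([k1, k2, p1, p2, k3] as OpenCV has them; the pictures are not rectified), "R" (3x3) and "t" (3): a world point X has camera coordinates R X + t. Camera axes: x right, y down, z forward; pixel columns grow to the right and rows downward; lengths in m; the calibration is good to about 2 mm. A picture is of the moment at which its call begins. calibration takes no time and is no camera call.
- env.finish_job(): hands the job in, once; it reports no verdict.
The state is a dict: "clock": time; "q": joint angles; "qvel": joint speeds; "tau": joint torques, N m; "eef_pos": TCP position; "orientation": TCP orientation; "wrist_force": force on the tool from outside, world axes, zero at the start; "torque": the same for the moment, N m; "grip_width": opening from 0.0 (shut) to 1.0 (fully open).
Only numpy, scipy, OpenCV 4.12 (cv2) and the standard library are available. Lean on these libraries where they do the work, as an engineer would, in place of code of your own. Each camera call takes 0.05 s, during which the arm holds its last target.

### The job

Get the next batch ready for sanding: lift the wide spring clip of the sled until it stays up, slide every whole slat lengthwise beneath it, one to a bay and fully home against the stop, and then lower the clip onto them. Slats with a broken corner are rejects: lay them flat inside the steel tray. Also turn the depth dial until its white pointer points at the brass index mark, and leave the mug, the sanding block and the birch stub where they stand.

Things in the scene. Friction and masses are not known exactly. Their poses are not given: they have to be found in the camera images.
- sled: sanding sled, fixed: grey base plate 150 x 250 x 18 mm (x, y, z), origin at the centre of its underside, x away from robot. Three bays at y = -80, 0, 80 mm, open to -x, closed by a stop (14 mm high) at x = 55 mm. Rails 7 mm high leave each bay 48 mm wide from x = 10 mm on (tapered noses from -6 mm); the rest is bare. Behind, a foot 60 mm wide runs to x = 135 mm. A slat fully home ends level with the plate's -x edge
- clip (a joint): hinge of the sled's spring clip, rad: 0 = shut on an empty sled, about 0.10 = down on slats, 0.95 = fully raised (end stop). Over-centre spring: it pulls shut below about 0.55, above that it springs open and stays up; 2.5 to 4 N at the grip bar lift it or bring it down
- clip_hinge (a point): point on the clip's hinge axis, at its middle, fixed on the sled (sled x = 68, z = 42 mm), axes the sled's; the hinge axis is y. The clip: steel plate 236 mm wide reaching 60 mm from here to -x over all bays, with a 16 mm lip turned down at the free edge; raised, the lip's lower edge is about 60 mm above the base plate's top, near sled x = 20 mm, so slats slide in below it
- clip_bar (a point): centre of the grip bar on the clip: a black round bar 12 mm thick and 84 mm long (64 mm free between its two posts) parallel to the hinge, 30 mm above the clip plate and 54 mm from the hinge along it; moves with the clip in an arc about the hinge
- bay0 (a point): point on the floor of a bay of the sled where the centre of a slat's underside lies when the slat is fully home; its axes are the sled's: x runs into the bay towards the stop (y = -80 mm)
- bay1 (a point): point on the floor of a bay of the sled where the centre of a slat's underside lies when the slat is fully home; its axes are the sled's: x runs into the bay towards the stop (y = 0)
- bay2 (a point): point on the floor of a bay of the sled where the centre of a slat's underside lies when the slat is fully home; its axes are the sled's: x runs into the bay towards the stop (y = +80 mm)
- slat_a: straight light wooden slat, 130 x 40 x 14 mm, all four corners whole, about 50 g; origin at the centre of its underside, x along its 130 mm length, z up as it lies. May be absent (2 or 3 of slat_a, slat_b, slat_c are there)
- slat_b: straight light wooden slat, 130 x 40 x 14 mm, all four corners whole, about 50 g; origin at the centre of its underside, x along its 130 mm length, z up as it lies. May be absent (2 or 3 of slat_a, slat_b, slat_c are there)
- slat_c: straight light wooden slat, 130 x 40 x 14 mm, all four corners whole, about 50 g; origin at the centre of its underside, x along its 130 mm length, z up as it lies. May be absent (2 or 3 of slat_a, slat_b, slat_c are there)
- split_d: light wooden slat like the others (130 x 40 x 14 mm outline) but with one corner broken away: at its +x end the last 40 mm of the length keeps only the 18 mm of width on the -y side; about 45 g; origin at the centre of the underside of the full outline, x along its length. May be absent (1 or 2 of split_d, split_e are there)
- split_e: light wooden slat like the others (130 x 40 x 14 mm outline) but with one corner broken away: at its +x end the last 40 mm of the length keeps only the 18 mm of width on the -y side; about 45 g; origin at the centre of the underside of the full outline, x along its length. May be absent (1 or 2 of split_d, split_e are there)
- tray: dark steel open reject tray, fixed, outside 180 x 160 x 30 mm (x, y, z), walls and floor 5 mm; origin at the centre of its underside. A reject must not rest on the rim; rejects may lie beside or on top of each other
- dial: green dial housing, fixed, 125 x 125 x 35 mm; origin at the centre of its underside; the knob's upright axis goes through the origin
- setting (a joint): angle of the dial's knob, rad, -1.6 to 1.6, counter-clockwise from above is positive; at 0 the pointer points along the housing's +x. It stays where it is left (friction about 0.04 N m)
- knob_grip (a point): centre of the knob's upright grip bar, on the axis, 68 mm above the bench; the bar is 62 mm long, 18 mm thick and 34 mm high (its top 82 mm above the bench), on a disc of radius 34 mm whose top is 50 mm above the bench; the point's x axis runs along the bar towards the pointer
- pointer (a point): tip region of the white pointer on the knob's disc, 44 mm from the axis; x axis points outward from the knob's axis
- index_mark (a point): brass index mark standing on the steel ring around the knob, 54 mm from the axis; x axis points outward from the knob's axis. The mark's place differs from start to start and the knob can reach it
- mug: blue mug, 70 mm wide and 85 mm high, bystander, origin at the centre of its underside
- sanding_block: cork sanding block, 70 x 110 x 28 mm, bystander, origin at the centre of its underside
- birch_stub: upright stub of a branch, 72 mm wide and 75 mm high, bystander, origin at the centre of its underside
Not all that is in view belongs to the job. What is shaped like the split_d but pink or red is not meant.

How it is judged:
On the way, in this order (a step that is already met when the one before it is completed fails the run):
1. the clip is lifted until it stays up (value of joint clip above 0.75 rad), for 0.2 s.
2. every whole slat lies fully home in a bay, with the clip still up (angle between the x axis of each of slat_a, slat_b, slat_c and the x axis of sled, either way round below 0.12 rad and angle between the z axis of each of slat_a, slat_b, slat_c and the z axis of sled, either way round below 0.08 rad and ((horizontal distance between slat_a and bay0 below 0.01 m and z of slat_a in the frame of bay0 below 0.018 m) or (horizontal distance between slat_a and bay1 below 0.01 m and z of slat_a in the frame of bay1 below 0.018 m) or (horizontal distance between slat_a and bay2 below 0.01 m and z of slat_a in the frame of bay2 below 0.018 m)) and ((horizontal distance between slat_b and bay0 below 0.01 m and z of slat_b in the frame of bay0 below 0.018 m) or (horizontal distance between slat_b and bay1 below 0.01 m and z of slat_b in the frame of bay1 below 0.018 m) or (horizontal distance between slat_b and bay2 below 0.01 m and z of slat_b in the frame of bay2 below 0.018 m)) and ((horizontal distance between slat_c and bay0 below 0.01 m and z of slat_c in the frame of bay0 below 0.018 m) or (horizontal distance between slat_c and bay1 below 0.01 m and z of slat_c in the frame of bay1 below 0.018 m) or (horizontal distance between slat_c and bay2 below 0.01 m and z of slat_c in the frame of bay2 below 0.018 m)) and value of joint clip above 0.6 rad), for 0.2 s.
3. the clip is lowered onto the slats (angle between the x axis of each of slat_a, slat_b, slat_c and the x axis of sled, either way round below 0.12 rad and angle between the z axis of each of slat_a, slat_b, slat_c and the z axis of sled, either way round below 0.08 rad and ((horizontal distance between slat_a and bay0 below 0.01 m and z of slat_a in the frame of bay0 below 0.018 m) or (horizontal distance between slat_a and bay1 below 0.01 m and z of slat_a in the frame of bay1 below 0.018 m) or (horizontal distance between slat_a and bay2 below 0.01 m and z of slat_a in the frame of bay2 below 0.018 m)) and ((horizontal distance between slat_b and bay0 below 0.01 m and z of slat_b in the frame of bay0 below 0.018 m) or (horizontal distance between slat_b and bay1 below 0.01 m and z of slat_b in the frame of bay1 below 0.018 m) or (horizontal distance between slat_b and bay2 below 0.01 m and z of slat_b in the frame of bay2 below 0.018 m)) and ((horizontal distance between slat_c and bay0 below 0.01 m and z of slat_c in the frame of bay0 below 0.018 m) or (horizontal distance between slat_c and bay1 below 0.01 m and z of slat_c in the frame of bay1 below 0.018 m) or (horizontal distance between slat_c and bay2 below 0.01 m and z of slat_c in the frame of bay2 below 0.018 m)) and value of joint clip below 0.15 rad), for 0.2 s.
At the end, for the whole second after the job is handed in: Every whole slat lies flat in its own bay, within 10 mm and 7 degrees of fully home; the clip is down on them (joint below 0.15); every broken slat lies wholly inside the tray, even if on the other, tilted under 25 degrees; the pointer is within 5 degrees of the mark; all at rest (all of step 3 and x of split_d in the frame of tray between -0.027 and 0.027 m and y of split_d in the frame of tray between -0.062 and 0.062 m and height (world z) of each of split_d, split_e below 0.037 m and angle between the z axis of each of split_d, split_e and the z axis of tray, either way round below 0.45 rad and x of split_e in the frame of tray between -0.027 and 0.027 m and y of split_e in the frame of tray between -0.062 and 0.062 m and angle between the x axis of pointer and the x axis of index_mark, either way round below 0.09 rad and horizontal distance between pointer and index_mark below 0.025 m and linear speed of each of slat_a, slat_b, slat_c, split_d, split_e below 0.02 m/s); the robot touches nothing.
It fails at once if a bystander (mug, sanding block, birch stub) is pushed aside by more than 30 mm or knocked over (distance of any of mug, sanding_block, birch_stub from where it was at the start of the episode above 0.03 m or angle between any of mug, sanding_block, birch_stub's own z axis and vertical above 0.5 rad).
Of slat_a, slat_b, slat_c only 2 to 3 are there at a start; the rules pass over those that are not, and their reading is None.
Of split_d, split_e only 1 to 2 are there at a start; the rules pass over those that are not, and their reading is None.
At some moment in a run one of slat_a, slat_b, slat_c, split_d, split_e may be knocked a few centimetres aside while the robot is not near it.
Once in a run the grip may slacken for a moment while it holds something.
It also fails if it takes over 210 s, if anything falls off the work surface, if the arm or the gripper's body presses on something with over 40 N, if the wrist force passes 120 N, or if a joint passes its speed limit or range.

## Working session

There is one attempt and no reset: what is moved stays moved. The work goes in short steps, Python scripts to look and compute and a shell command to move; the robot and the scene stay as the last step left them, time stands still between calls to the robot, and variables do not carry over. Pictures are saved under pics/ and viewed, and the job is handed in when it is done.

```bash
ls; mkdir -p pics; python3 - <<'E'
from workcell import env
import cv2
s=env.read_state();print(s)
for n in("scene","top"):
    p,d=env.capture(n);cv2.imwrite(f"pics/{n}0.png",p[:,:,::-1]);c=env.calibration(n);print(n,c)
E
```

```text
pics
{'clock': 0.0, 'q': array([ 9.67995794e-01,  3.42717378e-01,  1.52502917e+00,  1.18415875e-05,
        1.27537737e+00, -1.45988582e-01]), 'qvel': array([ 1.27485289e-03, -9.32012859e-04,  4.84119966e-05, -7.28909407e-05,
        4.39961955e-04, -1.42658727e-04]), 'tau': array([-6.76736581e-04, -4.31236053e+01, -2.44217098e+01,  7.17036752e-02,
        5.60185465e-02, -1.33010640e-04]), 'eef_pos': array([0.23131051, 0.4708442 , 0.22604349]), 'orientation': array([ 2.26426804e-01,  9.74027883e-01, -7.10527157e-04, -2.85270114e-04]), 'wrist_force': array([0.48881773, 0.33980065, 0.10344622]), 'torque': array([ 0.04231248, -0.00205062, -0.00716283]), 'grip_width': 1.0024974917881047}
scene {'fovy': 56.60150634890959, 'cx': 280.4735159828102, 'cy': 211.91336326206562, 'D': array([-0.11473991,  0.        ,  0.        ,  0.        ,  0.        ]), 'R': array([[ 0.56441478,  0.82540792, -0.01173545],
       [ 0.70152786, -0.48710131, -0.5201836 ],
       [-0.43508002,  0.28536657, -0.85397383]]), 't': array([-0.35371516, -0.27370223,  1.33420242])}
top {'fovy': 57.43709952825129, 'cx': 283.12410468107123, 'cy': 210.75869866549363, 'D': array([-0.01523091,  0.        ,  0.        ,  0.        ,  0.        ]), 'R': array([[-0.01738582, -0.99972903,  0.01547872],
       [-0.99840748,  0.01652771, -0.05393822],
       [ 0.05366777, -0.01639183, -0.9984243 ]]), 't': array([0.09432308, 0.50194271, 0.99230607])}
```

View pics/scene0.png

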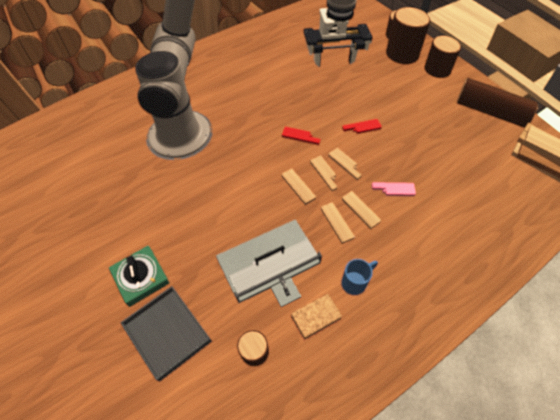

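View pics/top0.png

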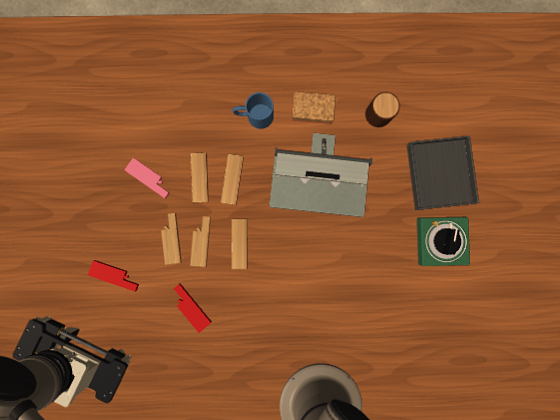

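```bash
cat > h.py <<'E'
from workcell import env
import cv2, numpy as np
def K(c):
    f=210/np.tan(np.radians(c["fovy"]/2)); return np.array([[f,0,c["cx"]],[0,f,c["cy"]],[0,0,1]])
def cast(n,px,z):
    c=env.calibration(n); u=cv2.undistortPoints(np.array(px,float).reshape(-1,1,2),K(c),c["D"]).reshape(-1,2)
    R,t=np.array(c["R"]),np.array(c["t"]); o=-R.T@t
    d=np.c_[u,np.ones(len(u))]@R
    return o+d*((z-o[2])/d[:,2])[:,None]
def proj(n,X):
    c=env.calibration(n); return cv2.projectPoints(np.array(X,float).reshape(-1,1,3),cv2.Rodrigues(np.array(c["R"]))[0],np.array(c["t"]),K(c),c["D"])[0].reshape(-1,2)
def zoom(p,name,x0,y0,w,h,k):
    cv2.imwrite("pics/"+name,cv2.resize(p[y0:y0+h,x0:x0+w,::-1],None,fx=k,fy=k,interpolation=cv2.INTER_CUBIC))
def woodmask(p):
    hsv=cv2.cvtColor(np.ascontiguousarray(p),cv2.COLOR_RGB2HSV)
    return hsv,cv2.inRange(hsv,(8,40,165),(25,165,255))
def rectpts(n,cnt,z):
    P=cast(n,cnt.reshape(-1,2),z)[:,:2].astype(np.float32)
    (c,wh,a)=cv2.minAreaRect(P)
    if wh[0]<wh[1]: wh=wh[::-1]; a+=90
    a=(a+90)%180-90
    return np.array(c),wh,a,P
E
python3 - <<'E'
from h import *
p,d=env.capture("top")
hsv,m=woodmask(p)
for q in[(199,177),(232,179),(239,244),(171,239),(200,242),(150,200),(260,300)]: print(q,hsv[q[1],q[0]],d[q[1],q[0]])
cv2.imwrite("pics/m0.png",m)
cs,_=cv2.findContours(m,cv2.RETR_EXTERNAL,cv2.CHAIN_APPROX_NONE)
for c in cs:
    if cv2.contourArea(c)>200:
        M=cv2.moments(c); r=rectpts("top",c,0.014); print((M['m10']/M['m00'],M['m01']/M['m00']),cv2.contourArea(c),r[0].round(4),np.round(r[1],4),round(r[2],1))
zoom(p,"slats0.png",120,140,140,140,5)
zoom(p,"sled0.png",255,120,130,110,6)
E
```

```text
(199, 177) [ 15 146 190] 1.0021212
(232, 179) [ 15 146 189] 1.0047107
(239, 244) [ 15 145 192] 0.9941553
(171, 239) [ 16 145 195] 0.9942643
(200, 242) [ 16 146 197] 0.995323
(150, 200) [ 12 181 148] 1.0151292
(260, 300) [ 12 177 148] 1.0055726
(71.44908512330946, 383.90294351630865) 419.0 [0.0714 0.6406] [0.1178 0.0426] -26.0
(441.0988505747126, 240.04980842911874) 217.5 [ 0.4176 -0.3405] [0.0901 0.0891] -81.9
(238.30379424497067, 243.69875222816395) 654.5 [0.4202 0.2048] [0.1274 0.0365] -0.7
(199.66610169491526, 244.52005649717512) 590.0 [0.4289 0.305 ] [0.1311 0.0401] -5.5
(170.22572402044293, 241.90999432140828) 587.0 [0.4365 0.3834] [0.1305 0.0399] 6.4
(295.63453815261045, 168.44578313253012) 373.5 [0.6104 0.018 ] [0.1697 0.0357] 84.6
(231.0549341287596, 179.26249067859806) 670.5 [0.5891 0.2205] [0.1311 0.0403] -9.2
(198.2840909090909, 177.17474747474748) 660.0 [0.5952 0.3066] [0.1307 0.0405] 2.4
(385.46408209806157, 105.02584568605091) 438.5 [ 0.7817 -0.1938] [0.0645 0.064 ] 43.4
(313.2509259259259, 105.93666666666667) 900.0 [0.7832 0.0009] [0.11   0.0696] 82.9
```

View pics/slats0.png

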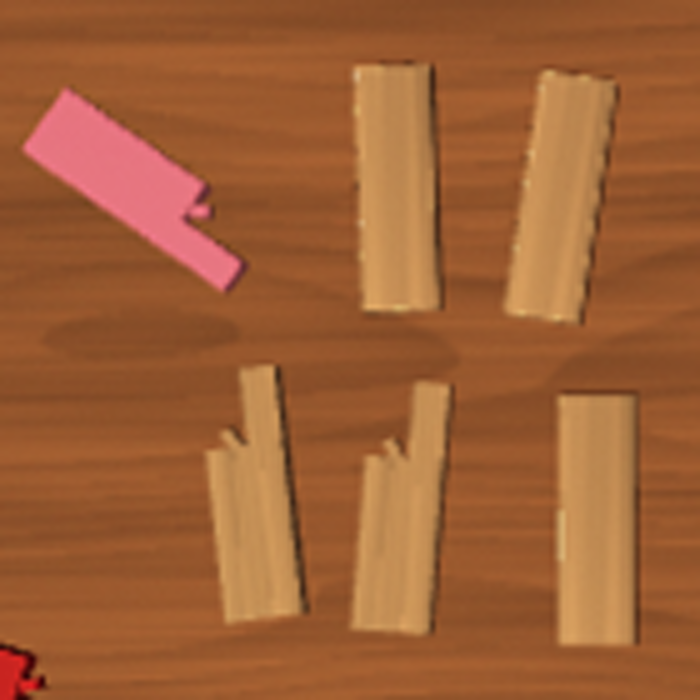

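View pics/sled0.png

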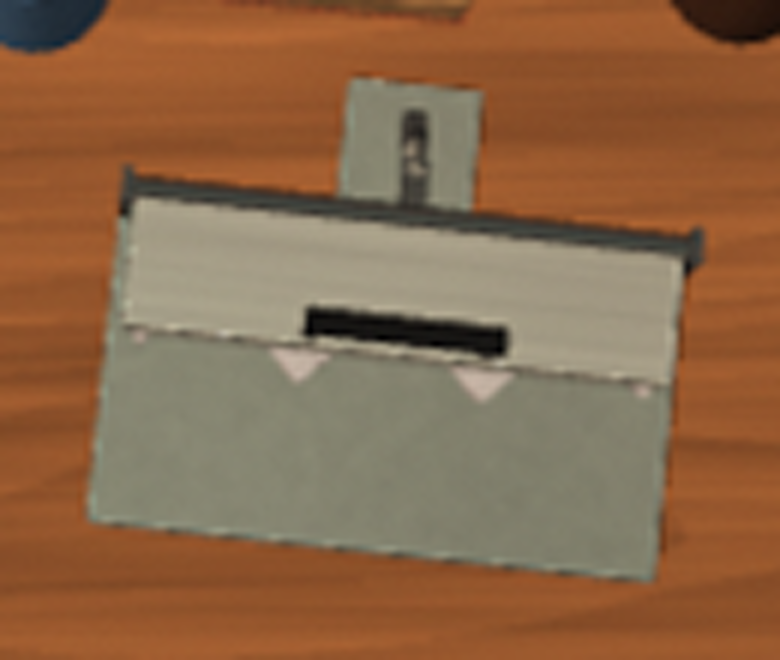

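The top view shows three whole slats at (198,177), (231,179) and (238,244). The split slats are at (170,242) and (200,244), both broken at their far, left corner. Look-alikes to avoid: pink at (147,177), red at (113,275) and (192,307). The close crop confirms these choices. Next I'll measure the sled, tray and dial.

```bash
cat >> h.py <<'E'
def go(x,y,z,deg):
    "shift in tool axes to reach TCP x,y,z with jaw direction deg"
    s=env.read_state(); from scipy.spatial.transform import Rotation as Ro
    R=Ro.from_quat(s["orientation"]).as_matrix(); v=R.T@(np.array([x,y,z])-s["eef_pos"])
    psi=np.arctan2(R[1,1],R[0,1]); d=psi-np.radians(deg); d=(d+np.pi/2)%np.pi-np.pi/2
    # choose branch with q6 in range
    print("shift",v.round(4),"turn",round(d,4),"(q6 now",s["q"][5].round(2),") psi",round(np.degrees(psi),1),"t",round(s["clock"],2))
E
python3 - <<'E'
from h import *
F=cast("top",[(270,206.7),(363.7,216.7)],0.018); print("front",F, np.linalg.norm(F[0]-F[1]))
G=cast("top",[(313.3,133),(335.3,135.8)],0.018); print("foot",G,np.linalg.norm(G[0]-G[1]))
B=cast("top",[(322.7,175.5)],0.078); print("bar",B)
y=(F[0]-F[1])[:2]; y/=np.linalg.norm(y); x=np.array([y[1],-y[0]]); print("x ang",np.degrees(np.arctan2(x[1],x[0])))
o=F.mean(0)[:2]+x*.075; print("origin",o,"foot x",(G.mean(0)[:2]-o)@x,(G.mean(0)[:2]-o)@y,"bar",(B[0,:2]-o)@x,(B[0,:2]-o)@y)
p,d=env.capture("top")
zoom(p,"dial0.png",400,125,90,150,4)
zoom(p,"dial1.png",412,210,64,62,10)
p,d=env.capture("scene")
zoom(p,"dial2.png",105,240,70,65,10)
zoom(p,"sled2.png",200,210,140,110,5)
E
```

```text
front [[ 0.51436252  0.11993305  0.018     ]
 [ 0.48413311 -0.12471665  0.018     ]] 0.24651022980775086
foot [[ 0.70765677  0.00254442  0.018     ]
 [ 0.69941123 -0.05556324  0.018     ]] 0.05868976738295066
bar [[ 0.58551887 -0.01236731  0.078     ]]
x ang -7.043879210496508
origin [ 0.57368176 -0.011589  ] foot x 0.13070186486596397 0.0011159148805863965 bar 0.011843214995804598 0.0006791510573479954
```

View pics/dial0.png

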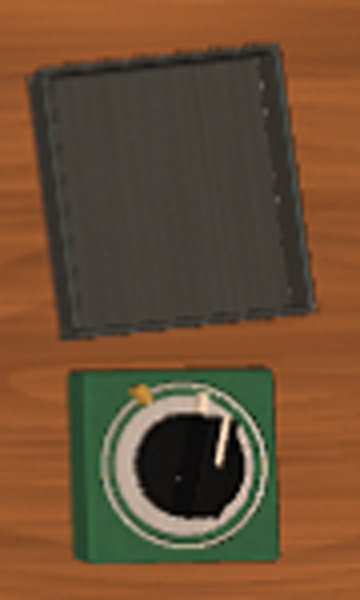

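View pics/dial1.png

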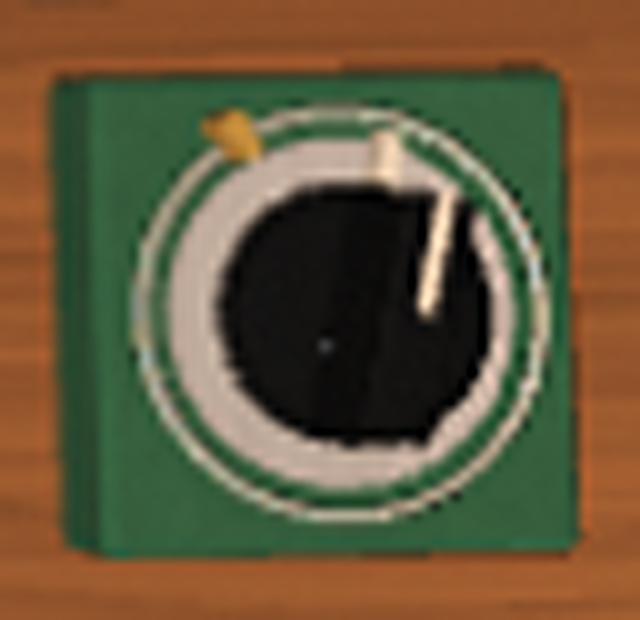

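View pics/dial2.png

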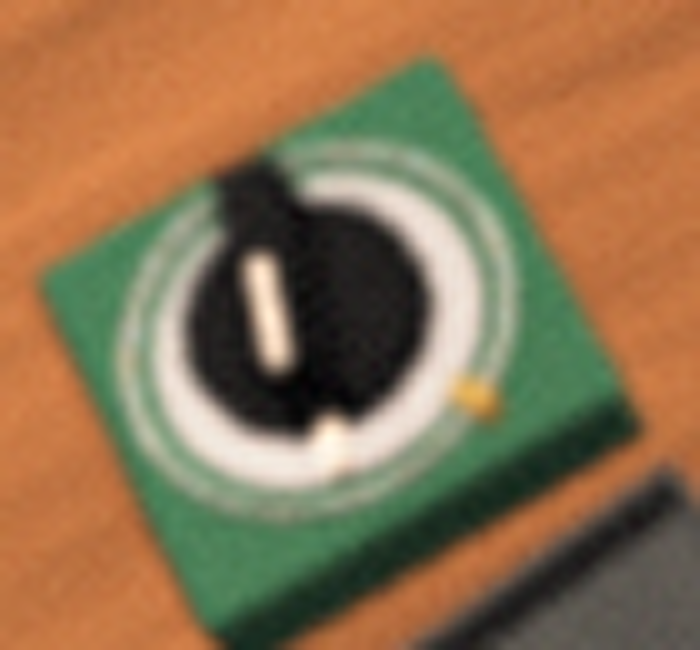

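View pics/sled2.png

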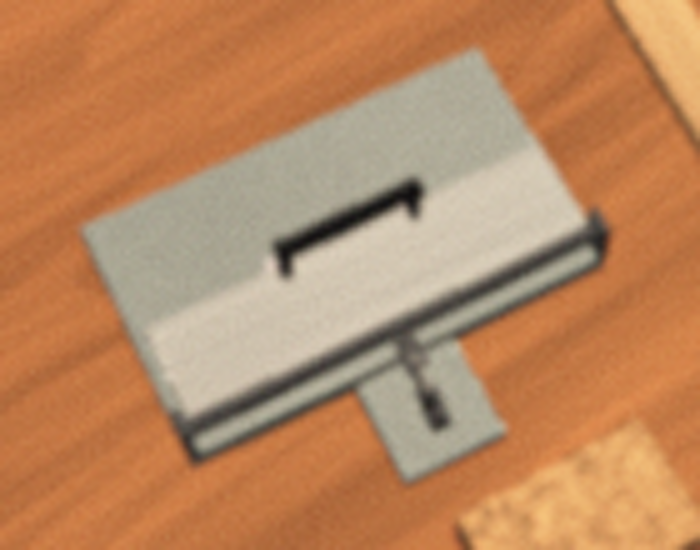

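The crops show the pointer at top (450,226) and scene (138,284.5), with the mark at top (436,224) and scene (153,280). The tray's rim corners and the sled's front edge are clear.

```bash
cat >> h.py <<'E'
def tri(pt,ps):
    A=[];b=[]
    for n,p in(("top",pt),("scene",ps)):
        a,c=cast(n,[p],0.)[0],cast(n,[p],0.5)[0]; d=(c-a)/np.linalg.norm(c-a); M=np.eye(3)-np.outer(d,d); A.append(M);b.append(M@a)
    return np.linalg.lstsq(np.vstack(A),np.hstack(b),rcond=None)[0]
E
python3 - <<'E'
from h import *
F=cast("scene",[(216.4,255.6),(296,220)],0.018); print("front S",F,np.linalg.norm(F[0]-F[1]))
print("foot S",cast("scene",[(281.6,306.4),(301,296.6)],.018))
print("bar top",cast("top",[(322.7,175.5)],.076)[0],"bar scene",cast("scene",[(269.8,253)],.076)[0])
T=cast("top",[(407.5,143.75),(469.5,136),(478.75,203),(415.5,209.25)],.03)[:,:2]; print(T, T.mean(0),cv2.minAreaRect(T.astype(np.float32)))
P=tri((450.3,226),(138,284.5));M=tri((435.7,223.7),(152.8,279.7));C=tri((446.1,241.3),(136.8,273));print("ptr",P,"mark",M,"ring",C)
for n,p,m,c in(("top",(450.3,226),(435.7,223.7),(446.1,241.3)),("scene",(138,284.5),(152.8,279.7),(136.8,273))):
    p=cast(n,[p],.05)[0];m=cast(n,[m],.04)[0];c=cast(n,[c],.037)[0]
    for q in(p,m): print(n,q.round(4),c.round(4),np.linalg.norm(q[:2]-c[:2]).round(4),np.degrees(np.arctan2(*(q-c)[1::-1])).round(1))
print("housing top z35",cast("top",[(412+9.2,210+7.8),(412+55.8,210+7),(412+57.8,210+55),(412+9.8,210+55.5)],.035)[:,:2])
E
```

```text
front S [[ 0.49113299 -0.12111941  0.018     ]
 [ 0.523651    0.12507236  0.018     ]] 0.2483300352132511
foot S [[ 0.71144704 -0.05419683  0.018     ]
 [ 0.71842962  0.00210305  0.018     ]]
bar top [ 0.58580872 -0.01261164  0.076     ] bar scene [ 0.59214787 -0.00880321  0.076     ]
[[ 0.67300531 -0.24295858]
 [ 0.69175812 -0.4086937 ]
 [ 0.51437892 -0.42515111]
 [ 0.50078    -0.25773293]] [ 0.59498059 -0.33363408] ((0.5953101515769958, -0.33330225944519043), (0.1781410276889801, 0.16795852780342102), 5.30078125)
ptr [ 0.45689565 -0.33939998  0.04215967] mark [ 0.46422729 -0.30175014  0.03905639] ring [ 0.4181809  -0.33064514  0.03161814]
top [ 0.4556 -0.3383  0.05  ] [ 0.4166 -0.3317  0.037 ] 0.0396 -9.6
top [ 0.4622 -0.3051  0.04  ] [ 0.4166 -0.3317  0.037 ] 0.0528 30.2
scene [ 0.4629 -0.3363  0.05  ] [ 0.4238 -0.3271  0.037 ] 0.0402 -13.3
scene [ 0.4674 -0.2984  0.04  ] [ 0.4238 -0.3271  0.037 ] 0.0522 33.3
housing top z35 [[ 0.47817772 -0.26995936]
 [ 0.4781675  -0.39200938]
 [ 0.35450245 -0.39198175]
 [ 0.35579528 -0.26709763]]
```

```bash
cat >> h.py <<'E'
def world(n,d):
    c=env.calibration(n); vv,uu=np.mgrid[0:420,0:560]
    u=cv2.undistortPoints(np.stack([uu,vv],-1).reshape(-1,1,2).astype(float),K(c),c["D"]).reshape(420,560,2)
    P=np.concatenate([u,np.ones((420,560,1))],-1)*d[...,None]
    return (P-np.array(c["t"]))@np.array(c["R"])
E
python3 - <<'E'
from h import *
for n in("top","scene"):
    p,d=env.capture(n); W=world(n,d)
    pts=dict(top=[(150,220),(300,300),(390,240),(480,100),(255,200),(199,177),(232,179),(443,173)],scene=[(300,330),(200,200),(100,200),(350,230),(400,260),(298,186),(340,222),(360,210),(165,330)])[n]
    for q in pts:
        a=W[q[1]-2:q[1]+3,q[0]-2:q[0]+3].reshape(-1,3); print(n,q,np.median(a,0).round(4), a[:,2].std().round(4))
    hsv,m=woodmask(p); cs,_=cv2.findContours(m,cv2.RETR_EXTERNAL,cv2.CHAIN_APPROX_NONE)
    for c in cs:
        if 200<cv2.contourArea(c)<1200: 
            r=rectpts(n,c,.014); print(n,r[0].round(4),np.round(r[1],4),round(r[2],1))
E
```

```text
top (150, 220) [0.4854 0.4369 0.0008] 0.1989
top (300, 300) [0.2691 0.0454 0.0019] 0.0016
top (390, 240) [ 0.4216 -0.1967  0.0017] 0.0013
top (480, 100) [ 0.798  -0.4572  0.0016] 0.1989
top (255, 200) [0.534  0.1596 0.0009] 0.0019
top (199, 177) [0.5957 0.3051 0.0141] 0.0014
top (232, 179) [0.5889 0.2184 0.0156] 0.0018
top (443, 173) [ 0.5981 -0.3449  0.006 ] 0.001
top [0.0704 0.6387] [0.1193 0.0406] -23.5
top [ 0.4176 -0.3405] [0.0901 0.0891] -81.9
top [0.4202 0.2048] [0.1274 0.0364] -0.7
top [0.4289 0.305 ] [0.1311 0.0401] -5.5
top [0.4365 0.3835] [0.1305 0.0401] 6.4
top [0.6105 0.018 ] [0.1696 0.0357] 84.7
top [0.5891 0.2205] [0.1311 0.0403] -9.2
top [0.5952 0.3066] [0.1307 0.0405] 2.4
top [ 0.7817 -0.1938] [0.0645 0.064 ] 43.4
top [0.7832 0.0009] [0.11   0.0696] 82.9
scene (300, 330) [ 0.7873 -0.0514  0.0237] 0.0107
scene (200, 200) [ 2.907e-01 -6.890e-02 -1.000e-04] 0.0017
scene (100, 200) [ 0.1059 -0.3314 -0.0017] 0.0018
scene (350, 230) [0.6359 0.234  0.013 ] 0.0074
scene (400, 260) [ 7.874e-01  2.949e-01 -4.000e-04] 0.1947
scene (298, 186) [0.4279 0.2014 0.0144] 0.0015
scene (340, 222) [0.5992 0.2282 0.0133] 0.0014
scene (360, 210) [0.6019 0.301  0.0139] 0.0022
scene (165, 330) [ 0.592  -0.3347  0.0036] 0.0018
scene [ 0.7316 -0.3173] [0.1217 0.0432] 86.9
scene [ 0.7527 -0.1658] [0.0787 0.069 ] 45.6
scene [0.8426 0.2432] [0.1115 0.0883] 85.9
scene [ 0.5951 -0.0492] [0.1584 0.0587] 82.4
scene [0.4217 0.2045] [0.1384 0.0543] -0.5
scene [0.4126 0.3682] [0.2114 0.1858] -16.4
scene [0.4537 0.7213] [0.2614 0.1144] 88.4
scene [ 0.0156 -0.0097] [0.2528 0.2455] 89.6
scene [0.4975 1.1464] [0.1498 0.1011] 0.7
scene [0.3599 0.9145] [0.4238 0.1665] -77.2
scene [0.1849 1.1505] [0.1128 0.1056] 59.2
```

```bash
python3 -c "
from h import *
go(.589,-.011,.16,-7.1)"
```

```text
shift [-0.5335 -0.275   0.0666] turn 1.2379 (q6 now -0.15 ) psi 63.8 t 0.35
```

```bash
python3 -m crank '[[0.3,-0.5335,-0.275,0.02,1.238],[0.3,-0.5335,-0.275,0.02,1.238],[0.3,-0.5335,-0.275,0.02,1.238],[0.3,-0.5335,-0.275,0.02,1.238],[0.3,-0.5335,-0.275,0.02,1.238],[0.3,-0.5335,-0.275,0.02,1.238],[0.3,-0.5335,-0.275,0.02,1.238],[0.3,-0.5335,-0.275,0.02,1.238],[0.3,-0.5335,-0.275,0.02,1.238],[0.3,-0.5335,-0.275,0.02,1.238]]' 15
python3 -c "
from h import *
go(.589,-.011,.10,-7.1)"
```

```text
clock: 1.35
eef_pos: [0.5301, 0.0678, 0.2101]
orientation: [0.75, 0.661, 0.0, 0.0]
wrist_force: [1.7, 0.6, 0.8]
grip_width: 0.65
shift [-0.0708  0.0683  0.1101] turn -0.0016 (q6 now 0.11 ) psi -7.2 t 1.35
```

```bash
python3 -m crank '[[0.3,-0.071,0.068,0.02,0],[0.3,-0.071,0.068,0.07,0],[0.3,-0.071,0.068,0.11,0],[0.3,-0.071,0.068,0.11,0],[0.3,-0.071,0.068,0.11,0]]' 
python3 -c "
from h import *
p,d=env.capture('top'); zoom(p,'bar1.png',255,100,140,120,5)
p,d=env.capture('scene'); zoom(p,'bar2.png',200,180,140,120,5)
print(proj('scene',[env.read_state()['eef_pos']]),proj('top',[env.read_state()['eef_pos']]))
go(.589,-.011,.06,-7.1)"
```

```text
clock: 1.85
eef_pos: [0.5872, -0.0111, 0.0979]
orientation: [0.75, 0.661, -0.002, -0.002]
wrist_force: [-0.1, 0.4, 0.4]
grip_width: 0.648
[[268.29693752 248.10519307]] [[322.9977827  172.54278343]]
shift [-0.0007 -0.0002  0.0417] turn -0.0008 (q6 now -0.02 ) psi -7.1 t 1.95
```

View pics/bar2.png

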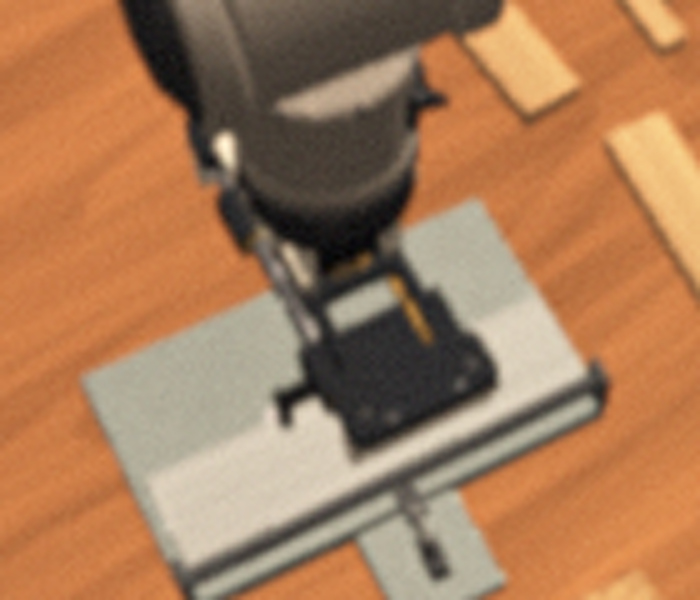

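View pics/bar1.png

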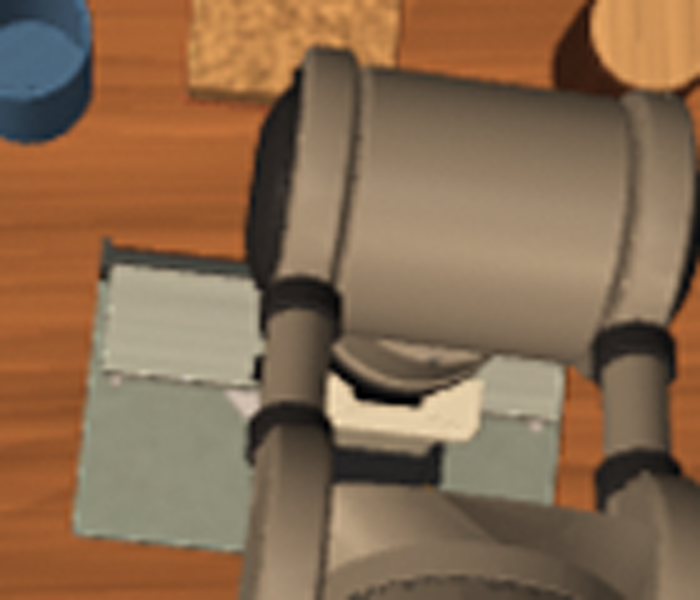

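The gripper is above the bar and between its posts, with the left post visible at crop (290,400). Now I'll descend and close gently.

```bash
python3 -m crank '[[0.3,0,0,0.02,0],[0.3,0,0,0.041,0],[0.3,0,0,0.041,0],[-0.3,0,0,0.041,0],[-0.6,0,0,0.041,0],[-0.8,0,0,0.041,0],[-0.8,0,0,0.041,0],[-0.8,0,0,0.041,0]]' 6
python3 -c "
from h import *
go(.589,-.011,.06,-7.1)"
```

```text
clock: 2.75
eef_pos: [0.5895, -0.0104, 0.0612]
orientation: [0.75, 0.662, 0.001, 0.001]
wrist_force: [0.4, 1.0, -1.0]
grip_width: 0.264
shift [-0.0007 -0.0004  0.0012] turn -0.0008 (q6 now -0.02 ) psi -7.1 t 2.75
```

```bash
python3 -m crank '[[-0.9,0,0,0.001,0],[-0.9,0,0,0.001,0],[-0.9,0,0,0.001,0],[-0.9,0,0,0.001,0]]' 10
python3 -c "
from h import *
print(env.read_state()['wrist_force'])
go(.589,-.011,.06,-7.1)"
```

```text
clock: 3.15
eef_pos: [0.5892, -0.0104, 0.0601]
orientation: [0.75, 0.662, 0.001, 0.001]
wrist_force: [-2.5, 0.2, 1.0]
grip_width: 0.128
[-2.47021061  0.16705141  1.02041299]
shift [-0.0006 -0.0001  0.0001] turn -0.0008 (q6 now -0.02 ) psi -7.1 t 3.15
```

```bash
python3 -m crank '[[-0.9,0,0.003,-0.005,0],[-0.9,0,0.007,-0.010,0],[-0.9,0,0.0115,-0.0145,0],[-0.9,0,0.016,-0.0187,0],[-0.9,0,0.021,-0.022,0],[-0.9,0,0.0264,-0.0253,0],[-0.9,0,0.032,-0.0275,0],[-0.9,0,0.0379,-0.0296,0],[-0.9,0,0.0435,-0.031,0],[-0.9,0,0.0435,-0.031,0]]' 12
python3 -c "
from h import *
print(env.read_state()['wrist_force'],env.read_state()['grip_width'])
p,d=env.capture('top'); zoom(p,'up1.png',255,100,140,120,5)
p,d=env.capture('scene'); zoom(p,'up2.png',200,180,140,120,5)
"
```

```text
clock: 4.15
eef_pos: [0.6341, -0.0161, 0.0919]
orientation: [0.75, 0.662, 0.002, 0.002]
wrist_force: [1.2, -0.0, 4.3]
grip_width: 0.122
[ 1.21083181 -0.00869852  4.2719227 ] 0.12174468735651066
```

View pics/up2.png

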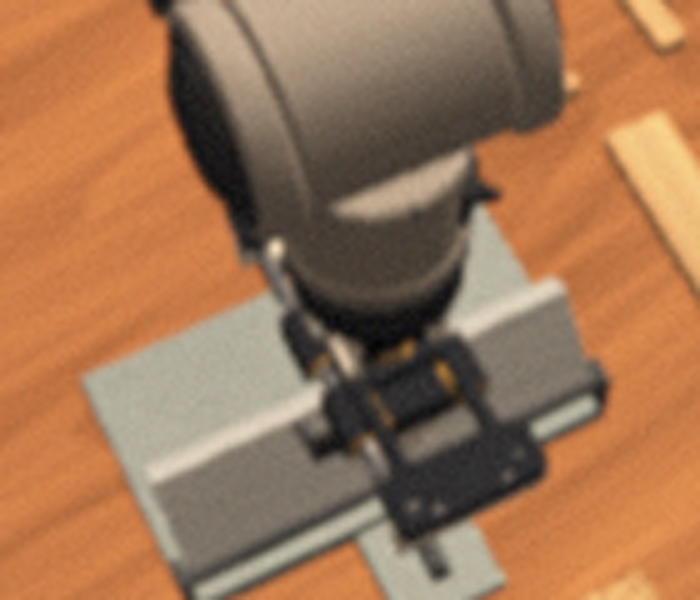

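The clip is up in the scene view, with its plate steep. I'll open a little and rise.

```bash
python3 -m crank '[[-0.35,0,0,0,0],[-0.35,0,0,0,0],[-0.35,0,0,0,0],[-0.35,0,0,-0.01,0],[-0.35,0,0,-0.03,0],[-0.35,0,0,-0.06,0],[0.0,0,0,-0.10,0],[0.2,0,0,-0.10,0]]' 12
python3 -c "
from h import *
print(env.read_state()['wrist_force'],env.read_state()['grip_width'])
go(.40,.1,.2,90)
"
```

```text
clock: 5.05
eef_pos: [0.6357, -0.0163, 0.1987]
orientation: [0.75, 0.662, 0.005, 0.006]
wrist_force: [0.9, 0.4, 0.6]
grip_width: 0.451
[0.89471218 0.40448118 0.63430948] 0.4513801988682888
shift [ 0.086  -0.2482 -0.0052] turn 1.4461 (q6 now -0.02 ) psi -7.1 t 5.05
```

```bash
python3 -c "
from h import *
c=cast('top',[(239.5,243.9)],.014);print(c)
print(cast('top',[(120+558/5,140+394/5),(120+637/5,140+394/5),(120+637/5,140+645/5),(120+558/5,140+645/5)],.014))
go(.38,.2035,.12,-90)
"
```

```text
[[0.41889467 0.20088246 0.014     ]]
[[0.48460632 0.22073878 0.014     ]
 [0.48391359 0.17952128 0.014     ]
 [0.35357693 0.1811652  0.014     ]
 [0.35432904 0.22210716 0.014     ]]
shift [ 0.1863 -0.2822  0.0743] turn 1.4461 (q6 now -0.02 ) psi -7.1 t 5.05
```

```bash
python3 -m crank '[[0.2,0.187,-0.282,0,1.446],[0.2,0.187,-0.282,0,1.446],[0.2,0.187,-0.282,0,1.446],[0.2,0.187,-0.282,0.02,1.446],[0.2,0.187,-0.282,0.04,1.446],[0.2,0.187,-0.282,0.06,1.446],[0.2,0.187,-0.282,0.08,1.446],[0.2,0.187,-0.282,0.08,1.446],[0.2,0.187,-0.282,0.08,1.446],[0.2,0.187,-0.282,0.08,1.446]]' 12
python3 -c "
from h import *
go(.379,.202,.005,-90.6)
for n in('top','scene'):
  p,d=env.capture(n); cv2.imwrite('pics/%s3.png'%n,p[:,:,::-1])
"
```

```text
clock: 6.05
eef_pos: [0.3795, 0.2045, 0.1141]
orientation: [1.0, -0.002, 0.007, 0.001]
wrist_force: [0.3, 0.2, -0.5]
grip_width: 0.604
shift [-0.0021  0.0023  0.1091] turn 0.0063 (q6 now 1.9 ) psi -90.2 t 6.05
```

View pics/top3.png

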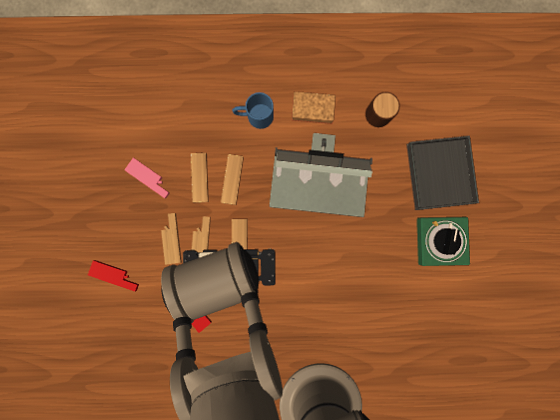

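View pics/scene3.png

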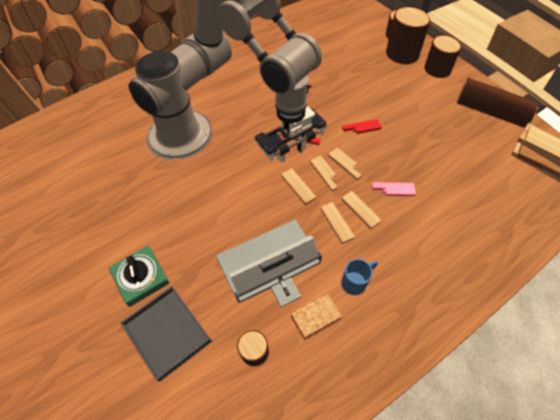

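The clip stays up, the slats haven't moved, and the gripper is over the near slat at top (239,244).

```bash
python3 -m crank '[[0.2,-0.002,0.0023,0.04,0.006],[0.2,-0.002,0.0023,0.08,0.006],[0.2,-0.002,0.0023,0.1,0.006],[0.2,-0.002,0.0023,0.109,0.006],[0.2,-0.002,0.0023,0.109,0.006],[-0.2,-0.002,0.0023,0.109,0.006],[-0.4,-0.002,0.0023,0.109,0.006],[-0.4,-0.002,0.0023,0.109,0.006],[-0.4,-0.002,0.0023,0.109,0.006],[-0.4,-0.002,0.0023,0.109,0.006]]' 20
python3 -c "
from h import *
print(env.read_state()['wrist_force'],env.read_state()['grip_width'])
go(.379,.202,.005,-90.6)"
```

```text
clock: 7.15
eef_pos: [0.3806, 0.2021, 0.0064]
orientation: [1.0, -0.003, 0.009, 0.001]
wrist_force: [-0.6, 0.7, 6.9]
grip_width: 0.43
[-0.63894268  0.73296551  6.86457293] 0.4301730792453831
shift [-0.0016  0.0001  0.0014] turn 0.0044 (q6 now 1.9 ) psi -90.3 t 7.15
```

```bash
cat >> h.py <<'E'
TH=np.radians(-7.1);EX=np.array([np.cos(TH),np.sin(TH)]);EY=np.array([-EX[1],EX[0]]);S0=np.array([.5719,.0605])
def sled(sx,sy): return EX*(S0[0]+sx)+EY*(S0[1]+sy)
def unsled(p): return np.array([np.dot(p[:2],EX),np.dot(p[:2],EY)])-S0
E
python3 -m crank '[[-0.4,0,0,-0.03,0],[-0.4,0,0,-0.06,0],[-0.4,0,0,-0.06,0]]' 25
python3 -c "
from h import *
print(env.read_state()['wrist_force'],env.read_state()['grip_width'])
print(sled(-.130,.080)); go(*sled(-.130,.080),.06,-97.1)"
```

```text
clock: 7.45
eef_pos: [0.3816, 0.203, 0.0697]
orientation: [1.0, -0.003, 0.012, -0.0]
wrist_force: [0.1, -0.2, -1.5]
grip_width: 0.433
[ 0.12038134 -0.22016323 -1.4968586 ] 0.43251934451811064
[0.45587749 0.08480314]
shift [0.0746 0.1178 0.0114] turn 0.1182 (q6 now 1.9 ) psi -90.3 t 7.45
```

```bash
python3 -m crank '[[-0.4,0.0746,0.1178,0.0,0.118],[-0.4,0.0746,0.1178,0,0.118],[-0.4,0.0746,0.1178,0,0.118],[-0.4,0.0746,0.1178,0.01,0.118],[-0.4,0.0746,0.1178,0.03,0.118],[-0.4,0.0746,0.1178,0.04,0.118],[-0.4,0.0746,0.1178,0.04,0.118]]' 25
python3 -c "
from h import *
print(env.read_state()['wrist_force'],env.read_state()['grip_width'])
go(*sled(-.130,.080),.027,-97.1)
p,d=env.capture('top'); zoom(p,'ins1.png',240,130,140,120,5)
p,d=env.capture('scene'); zoom(p,'ins2.png',200,170,140,120,5)
"
```

```text
clock: 8.15
eef_pos: [0.4548, 0.0852, 0.0298]
orientation: [0.998, -0.062, 0.01, -0.001]
wrist_force: [0.3, -0.5, -0.5]
grip_width: 0.431
[ 0.29482429 -0.49441184 -0.50756097] 0.4312210629666867
shift [0.0011 0.0003 0.0028] turn 0.0008 (q6 now 1.71 ) psi -97.1 t 8.15
```

View pics/ins1.png

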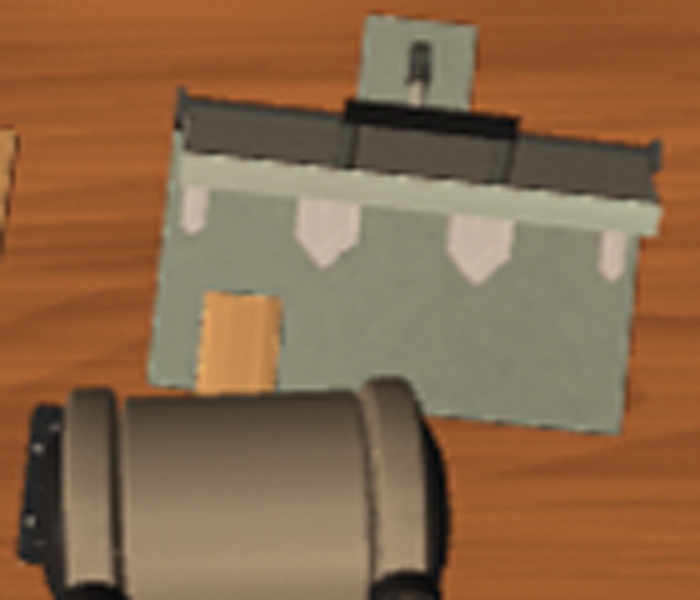

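View pics/ins2.png

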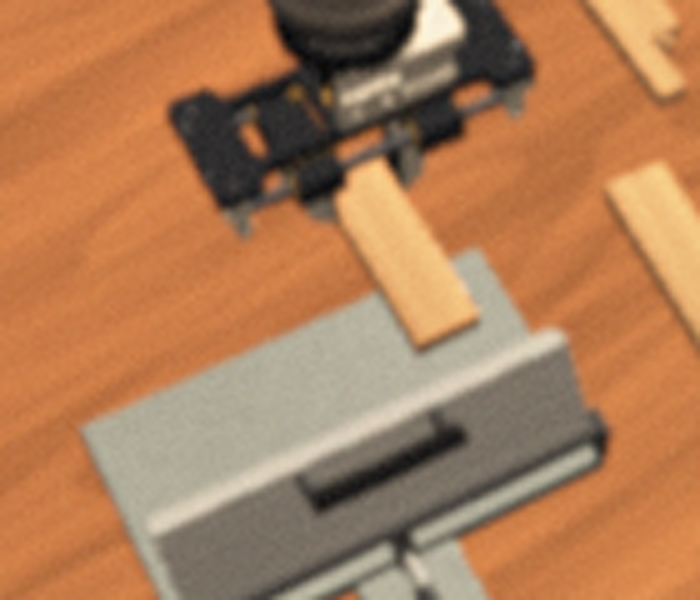

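The top crop shows the slat's front end at (243,293), in line with its bay between the noses at x 207 and 296. It is skewed about 2°, so I'll correct that and slide it in.

```bash
python3 -m crank '[[-0.4,0.001,-0.0033,0,0.035],[-0.4,0.001,-0.0033,0.003,0.035],[-0.4,0.001,-0.0033,0.003,0.035],[-0.4,0.01,-0.0033,0.0045,0.035],[-0.4,0.02,-0.0033,0.0045,0.035],[-0.4,0.03,-0.0033,0.0045,0.035],[-0.4,0.04,-0.0033,0.0045,0.035],[-0.4,0.05,-0.0033,0.0045,0.035],[-0.4,0.055,-0.0033,0.0045,0.035],[-0.4,0.055,-0.0033,0.0045,0.035]]' 25
python3 -c "
from h import *
s=env.read_state();print(s['wrist_force'],s['grip_width'],unsled(s['eef_pos']))
go(*sled(-.050,.080),.027,-97.1)
p,d=env.capture('top'); zoom(p,'ins3.png',240,130,140,120,5)
"
```

```text
clock: 9.25
eef_pos: [0.5121, 0.0817, 0.0281]
orientation: [0.997, -0.079, 0.012, -0.001]
wrist_force: [0.1, 0.0, -0.0]
grip_width: 0.433
[ 0.14783751  0.04776058 -0.04798312] 0.43274586111979746 [-0.07385991  0.08384971]
shift [0.0239 0.003  0.0016] turn -0.0341 (q6 now 1.74 ) psi -99.1 t 9.25
```

View pics/ins3.png

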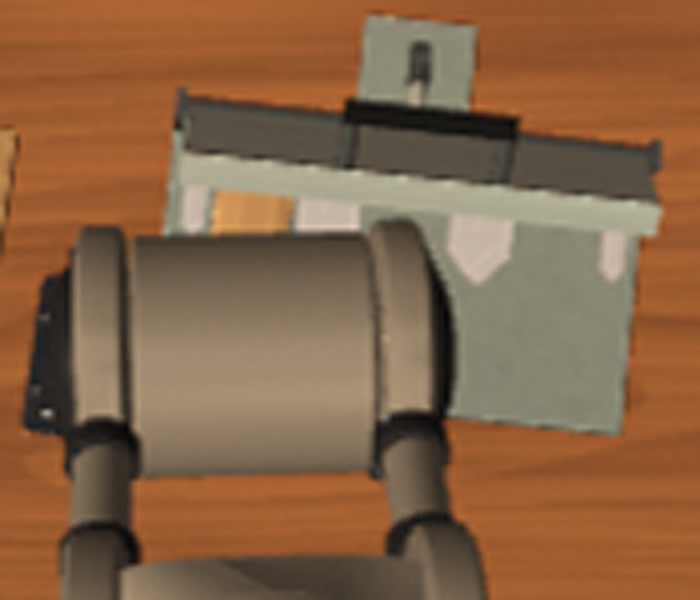

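The slat's nose is between the rails, at crop 212–293 against rails at 207 and 297. I'll push it home.

```bash
python3 -m crank '[[-0.4,0.004,0,0.002,0],[-0.4,0.009,0,0.0025,0],[-0.4,0.013,-0.0005,0.0025,0],[-0.4,0.017,-0.0005,0.003,-0.01],[-0.4,0.02,-0.0007,0.003,-0.015],[-0.4,0.022,-0.0007,0.003,-0.02],[-0.4,0.024,-0.0007,0.003,-0.02]]' 25
python3 -c "
from h import *
s=env.read_state();print(s['wrist_force'],s['grip_width'],unsled(s['eef_pos']))"
```

```text
clock: 10.0
eef_pos: [0.5347, 0.0787, 0.0254]
orientation: [0.998, -0.069, 0.011, -0.001]
wrist_force: [-4.4, 0.1, -0.4]
grip_width: 0.435
[-4.41661833  0.10099554 -0.35386089] 0.43521420675296185 [-0.05105145  0.08370224]
```

```bash
python3 -m crank '[[-0.4,0.003,0,0.0005,0],[-0.4,0.005,0,0.001,0],[-0.4,0.005,0,0.001,0]]' 25
python3 -c "
from h import *
s=env.read_state();print(s['wrist_force'],s['grip_width'],unsled(s['eef_pos']))"
```

```text
clock: 10.3
eef_pos: [0.5348, 0.0788, 0.0245]
orientation: [0.998, -0.068, 0.006, -0.001]
wrist_force: [-15.6, 2.0, 14.8]
grip_width: 0.43
[-15.6159845    1.95409997  14.76475916] 0.42973351212539473 [-0.05092688  0.08377   ]
```

The force confirms it has hit the stop. Release, rise, and look.

```bash
python3 -m crank '[[-0.4,-0.001,0,-0.0005,0],[0.2,-0.001,0,-0.0005,0],[0.2,-0.001,0,-0.0005,0],[0.2,-0.001,0,-0.0005,0],[0.2,-0.001,0,-0.02,0],[0.2,-0.001,0,-0.05,0],[0.2,-0.06,-0.05,-0.10,0],[0.2,-0.1,-0.1,-0.12,0],[0.2,-0.1,-0.15,-0.12,0],[0.2,-0.1,-0.15,-0.12,0]]' 25
python3 -c "
from h import *
s=env.read_state();print(s['wrist_force'],s['grip_width'],s['eef_pos'])
p,d=env.capture('top'); cv2.imwrite('pics/top4.png',p[:,:,::-1]);zoom(p,'ins5.png',240,130,140,120,5)
hsv,m=woodmask(p); cs,_=cv2.findContours(m,cv2.RETR_EXTERNAL,cv2.CHAIN_APPROX_NONE)
for c in cs:
    if 200<cv2.contourArea(c)<1200: 
        r=rectpts('top',c,.014); print(r[0].round(4),np.round(r[1],4),round(r[2],1))
"
```

```text
clock: 11.3
eef_pos: [0.4545, 0.2422, 0.145]
orientation: [0.998, -0.069, 0.006, -0.001]
wrist_force: [0.9, 0.5, 0.0]
grip_width: 0.602
[0.92538436 0.5278591  0.03295765] 0.6015103075046496 [0.45448748 0.24218802 0.1450131 ]
[ 0.4171 -0.3405] [0.09   0.0899] 6.0
[0.5713 0.0757] [0.1269 0.0554] -0.9
[0.5891 0.2205] [0.1311 0.0403] -9.3
[0.6021 0.3071] [0.1164 0.0408] 1.7
[ 0.7823 -0.1932] [0.0662 0.064 ] 43.3
[0.7832 0.0009] [0.1107 0.0694] 84.0
[ 1.0575 -0.1605] [0.1755 0.034 ] 89.8
[1.0609 0.5796] [0.1749 0.0421] 89.0
```

View pics/top4.png

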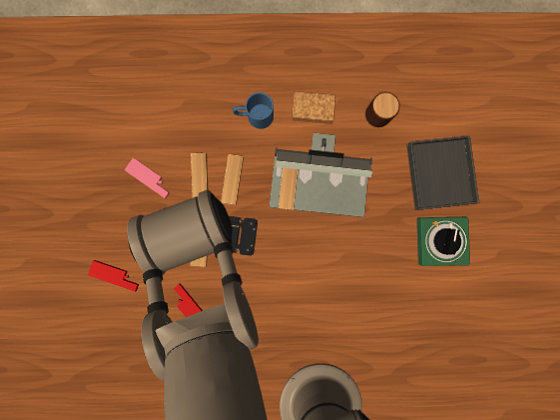

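View pics/ins5.png

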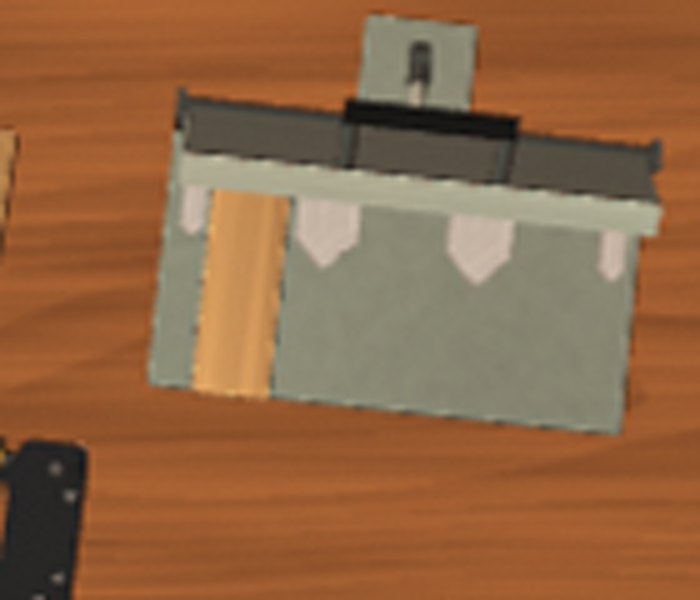

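Slat 1 is flush with the plate edge in the top crop at (235,395). On to slat 2 at top (232,179).

```bash
python3 -c "
from h import *
print(cast('top',[(231.8,179),(199,177.2)],.014))
go(.5505,.225,.045,-99.2)"
```

```text
[[0.58916694 0.21916617 0.014     ]
 [0.59527207 0.30510458 0.014     ]]
shift [0.098  0.0115 0.103 ] turn 0.0268 (q6 now 2.06 ) psi -97.7 t 11.35
```

```bash
python3 -m crank '[[0.25,0.05,0.006,0.0,0.027],[0.25,0.098,0.0115,0.0,0.027],[0.25,0.098,0.0115,0.05,0.027],[0.25,0.098,0.0115,0.09,0.027],[0.25,0.098,0.0115,0.1,0.027],[0.25,0.098,0.0115,0.1,0.027]]' 20
python3 -c "
from h import *
go(.5505,.225,.0055,-99.2)
p,d=env.capture('scene'); zoom(p,'p2.png',280,130,140,120,5)"
```

```text
clock: 11.95
eef_pos: [0.5496, 0.2246, 0.0467]
orientation: [0.997, -0.08, 0.006, -0.003]
wrist_force: [1.2, -0.4, 1.2]
grip_width: 0.63
shift [ 0.0004 -0.0003  0.0412] turn -0.0004 (q6 now 1.99 ) psi -99.2 t 11.95
```

View pics/p2.png

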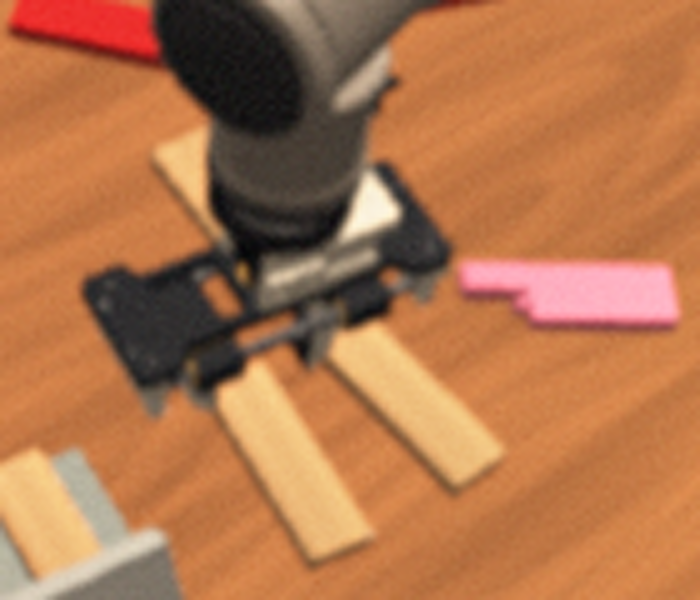

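```bash
python3 -m crank '[[0.25,0,0,0.02,0],[0.25,0,0,0.035,0],[0.25,0,0,0.04,0],[0.25,0,0,0.0405,0],[-0.1,0,0,0.0405,0],[-0.4,0,0,0.0405,0],[-0.4,0,0,0.0405,0],[-0.4,0,0,0.0405,0],[-0.4,0,0,0.0405,0]]' 20
python3 -c "
from h import *
s=env.read_state();print(s['wrist_force'],s['grip_width'])"
python3 -m crank '[[-0.4,0,0,-0.01,0],[-0.4,0,0,-0.05,0],[-0.4,-0.05,0,-0.06,0],[-0.4,-0.1,0,-0.06,0],[-0.4,-0.1,0,-0.06,0]]' 25
python3 -c "
from h import *
go(*sled(-.150,.0),.05,-97.1)
s=env.read_state();print(s['wrist_force'],s['grip_width'])"
```

```text
clock: 12.9
eef_pos: [0.5521, 0.2255, 0.0092]
orientation: [0.997, -0.08, 0.008, -0.004]
wrist_force: [-1.0, 0.2, 6.4]
grip_width: 0.428
[-0.9872036   0.24066892  6.38673248] 0.4283664109931307
clock: 13.4
eef_pos: [0.4448, 0.2407, 0.0672]
orientation: [0.997, -0.079, 0.004, -0.003]
wrist_force: [0.3, -0.0, -0.3]
grip_width: 0.428
shift [0.0182 0.233  0.0159] turn -0.0343 (q6 now 2.07 ) psi -99.1 t 13.4
[ 0.27285875 -0.04517568 -0.28954811] 0.4279276729960925
```

```bash
python3 -m crank '[[-0.4,0.018,0.05,0,0],[-0.4,0.018,0.1,0,-0.034],[-0.4,0.018,0.15,0,-0.034],[-0.4,0.018,0.2,0,-0.034],[-0.4,0.018,0.233,0.0,-0.034],[-0.4,0.018,0.233,0.01,-0.034],[-0.4,0.018,0.233,0.033,-0.034],[-0.4,0.018,0.233,0.033,-0.034],[-0.4,0.018,0.233,0.033,-0.034]]' 25
python3 -c "
from h import *
s=env.read_state();print(s['wrist_force'],s['grip_width'],unsled(s['eef_pos']))
go(*sled(-.125,.0),.030,-97.1)
p,d=env.capture('top'); zoom(p,'j1.png',240,130,140,120,5)
p,d=env.capture('scene'); zoom(p,'j2.png',200,170,140,120,5)"
```

```text
clock: 14.3
eef_pos: [0.4261, 0.0085, 0.0329]
orientation: [0.998, -0.062, 0.004, -0.003]
wrist_force: [-0.2, -0.7, -1.0]
grip_width: 0.427
[-0.23946073 -0.66779954 -0.95652589] 0.427173595029157 [-0.15015347  0.00059641]
shift [0.0251 0.0006 0.0031] turn 0.0004 (q6 now 1.52 ) psi -97.1 t 14.3
```

View pics/j1.png

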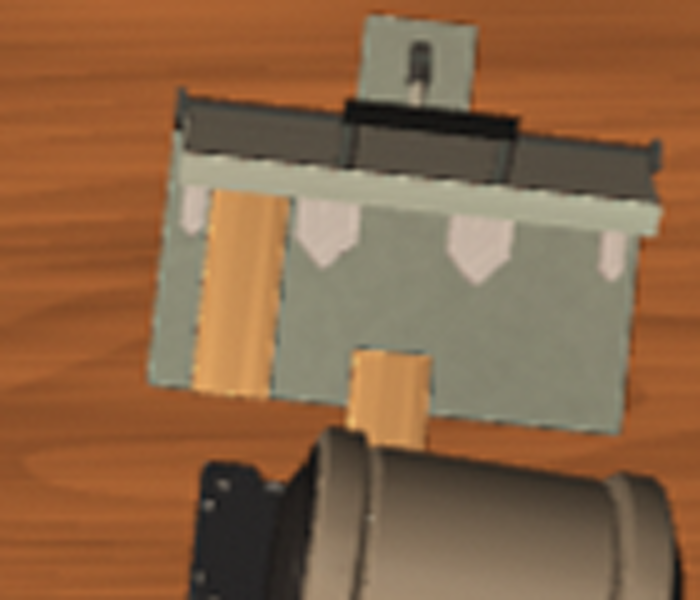

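View pics/j2.png

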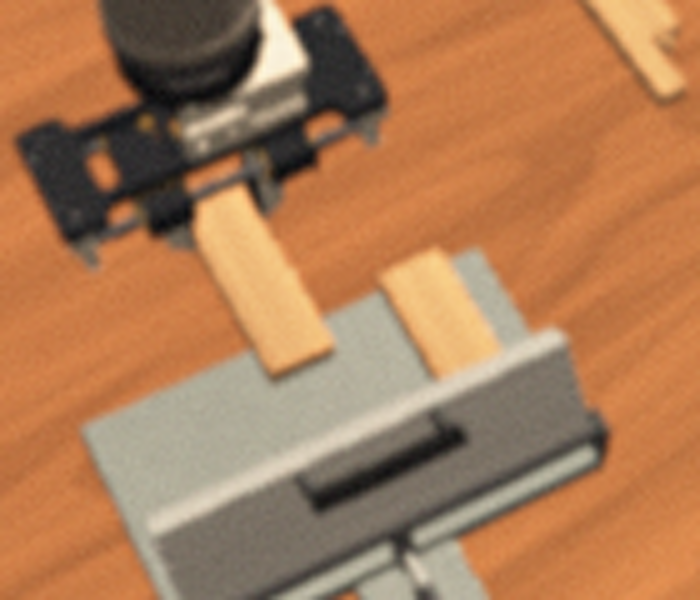

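Front end at crop (392,351); the bay's centre line there is at about 392, so it is aligned. Slide in.

```bash
python3 -m crank '[[-0.4,0.01,-0.001,0.002,0.02],[-0.4,0.025,-0.001,0.003,0.02],[-0.4,0.035,-0.001,0.003,0.02],[-0.4,0.045,-0.001,0.003,0.02],[-0.4,0.055,-0.001,0.003,0.02],[-0.4,0.065,-0.001,0.003,0.02],[-0.4,0.075,-0.001,0.003,0.02],[-0.4,0.08,-0.001,0.003,0.02],[-0.4,0.08,-0.001,0.003,0.02]]' 25
python3 -c "
from h import *
s=env.read_state();print(s['wrist_force'],s['grip_width'],unsled(s['eef_pos']),s['eef_pos'])
p,d=env.capture('top'); zoom(p,'j3.png',240,130,140,120,5)"
```

```text
clock: 15.3
eef_pos: [0.5069, -0.0005, 0.0312]
orientation: [0.997, -0.072, 0.005, -0.003]
wrist_force: [-0.2, 0.5, 0.2]
grip_width: 0.428
[-0.15306654  0.47471026  0.15092079] 0.42804758909136364 [-0.06883606  0.0016303 ] [ 0.50688582 -0.00052556  0.03121685]
```

View pics/j3.png

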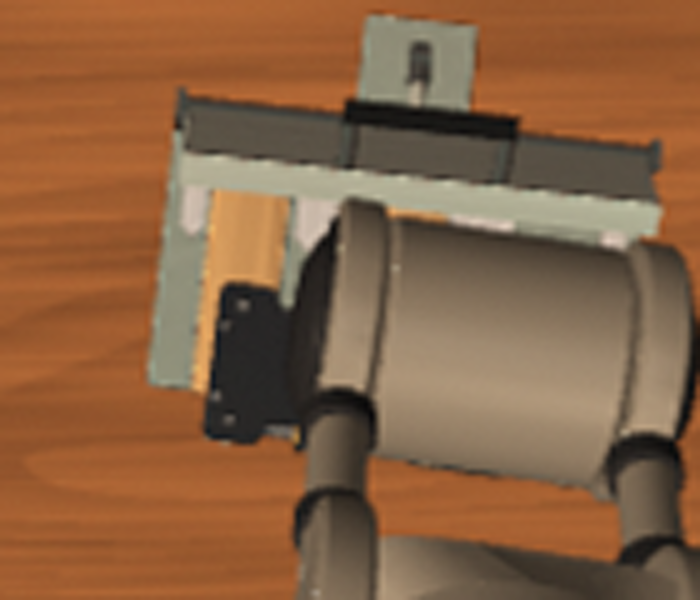

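```bash
python3 -m crank '[[-0.4,0.005,-0.001,0.001,0],[-0.4,0.01,-0.001,0.002,0],[-0.4,0.015,-0.001,0.0025,0],[-0.4,0.018,-0.001,0.003,-0.01],[-0.4,0.021,-0.001,0.003,-0.02],[-0.4,0.024,-0.001,0.003,-0.02],[-0.4,0.024,-0.001,0.003,-0.02]]' 25
python3 -c "
from h import *
s=env.read_state();print(s['wrist_force'],s['grip_width'],unsled(s['eef_pos']),s['eef_pos'])"
```

```text
clock: 16.05
eef_pos: [0.5267, -0.0023, 0.0273]
orientation: [0.998, -0.061, 0.0, -0.003]
wrist_force: [-8.2, 1.1, 1.2]
grip_width: 0.433
[-8.19040925  1.13447068  1.19653518] 0.43344032961174667 [-0.04892172  0.00236254] [ 0.52673796 -0.00226038  0.02729696]
```

```bash
python3 -m crank '[[-0.4,0.003,0,0.0003,0],[-0.4,0.004,0,0.0006,0],[-0.4,0.001,0,0,0],[0.2,-0.001,0,0,0],[0.2,-0.001,0,0,0],[0.2,-0.001,0,0,0],[0.2,-0.001,0,-0.02,0],[0.2,-0.001,0,-0.05,0],[0.2,-0.05,-0.05,-0.09,0],[0.2,-0.05,-0.1,-0.09,0]]' 25
python3 -c "
from h import *
s=env.read_state();print(s['wrist_force'],s['grip_width'],s['eef_pos'])
go(.45,.32,.13,-87.6)"
```

```text
clock: 17.05
eef_pos: [0.4922, 0.0796, 0.1149]
orientation: [0.998, -0.063, 0.001, -0.003]
wrist_force: [1.0, 0.4, -0.5]
grip_width: 0.598
[ 1.03394258  0.38467067 -0.48029937] 0.5981375223494976 [0.49219092 0.07957182 0.11485079]
shift [-0.0722 -0.2333 -0.0139] turn -0.1687 (q6 now 1.7 ) psi -97.3 t 17.05
```

```bash
python3 -m crank '[[0.25,-0.072,-0.05,-0.01,-0.16],[0.25,-0.072,-0.1,-0.014,-0.16],[0.25,-0.072,-0.1,-0.014,-0.16],[0.25,-0.072,-0.1,-0.014,-0.16]]' 25
python3 -c "
from h import *
s=env.read_state();print(s['wrist_force'],s['grip_width'],s['eef_pos'])
p,d=env.capture('top'); cv2.imwrite('pics/top5.png',p[:,:,::-1])
hsv,m=woodmask(p); cs,_=cv2.findContours(m,cv2.RETR_EXTERNAL,cv2.CHAIN_APPROX_NONE)
for c in cs:
    if 200<cv2.contourArea(c)<1200: 
        r=rectpts('top',c,.014); print(r[0].round(4),np.round(r[1],4),round(r[2],1))
go(.5566,.3032,.045,-87.6)
"
```

```text
clock: 17.45
eef_pos: [0.4327, 0.1907, 0.13]
orientation: [1.0, 0.019, 0.002, -0.003]
wrist_force: [0.0, -1.1, 0.4]
grip_width: 0.626
[ 0.01034362 -1.11753848  0.37394022] 0.625880787064645 [0.43265946 0.1907175  0.12996398]
[ 0.4171 -0.3405] [0.09   0.0899] 6.0
[0.437  0.3895] [0.1337 0.0346] -6.0
[0.5572 0.0085] [0.1106 0.0765] -5.8
[0.5713 0.0757] [0.1268 0.0554] -0.9
[0.595  0.3069] [0.1307 0.041 ] 1.9
[ 0.7823 -0.1932] [0.0662 0.064 ] 43.3
[0.7832 0.0009] [0.1107 0.0694] 84.0
[ 1.0576 -0.1371] [0.1286 0.034 ] 89.8
[1.061  0.5881] [0.0954 0.0421] 89.0
shift [ 0.1272 -0.1089  0.0858] turn -0.0051 (q6 now 1.78 ) psi -87.9 t 17.5
```

View pics/top5.png

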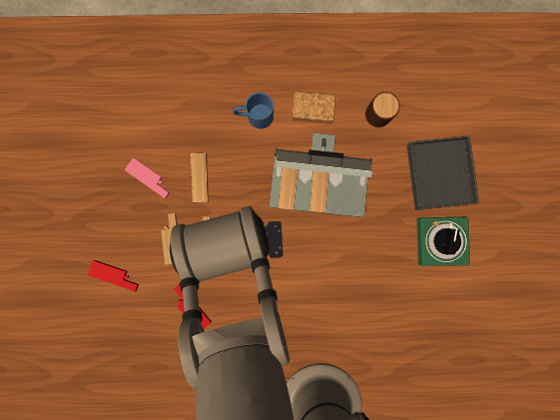

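Two slats are home at top (288,188) and (319,190). The third is unmoved at (199,177), so I'll pick it next.

```bash
python3 -m crank '[[0.25,0.04,-0.04,0,-0.005],[0.25,0.08,-0.08,0,-0.005],[0.25,0.127,-0.109,0.0,-0.005],[0.25,0.127,-0.109,0.04,-0.005],[0.25,0.127,-0.109,0.07,-0.005],[0.25,0.127,-0.109,0.085,-0.005],[0.25,0.127,-0.109,0.085,-0.005]]' 20
python3 -c "
from h import *
go(.5566,.3045,.0075,-87.8)"
```

```text
clock: 18.2
eef_pos: [0.5553, 0.3015, 0.0431]
orientation: [1.0, 0.02, -0.0, -0.002]
wrist_force: [0.6, 0.8, -0.1]
grip_width: 0.628
shift [ 0.0015 -0.0028  0.0356] turn 0.002 (q6 now 1.9 ) psi -87.7 t 18.2
```

```bash
python3 -m crank '[[0.25,0.0015,-0.0028,0.02,0],[0.25,0.0015,-0.0028,0.03,0],[0.25,0.0015,-0.0028,0.035,0],[0.25,0.0015,-0.0028,0.0355,0],[-0.1,0.0015,-0.0028,0.0355,0],[-0.4,0.0015,-0.0028,0.0355,0],[-0.4,0.0015,-0.0028,0.0355,0],[-0.4,0.0015,-0.0028,0.0355,0],[-0.4,0.0015,-0.0028,0.0355,0]]' 20
python3 -c "
from h import *
s=env.read_state();print(s['wrist_force'],s['grip_width'])"
python3 -m crank '[[-0.4,0,0,-0.01,0],[-0.4,0,0,-0.05,0],[-0.4,-0.05,0,-0.07,0],[-0.4,-0.1,0,-0.07,0],[-0.4,-0.13,0,-0.07,0],[-0.4,-0.13,0,-0.07,0]]' 25
python3 -c "
from h import *
go(*sled(-.150,-.08),.07,-97.1)
s=env.read_state();print(s['wrist_force'],s['grip_width'])"
```

```text
clock: 19.1
eef_pos: [0.5571, 0.3047, 0.0084]
orientation: [1.0, 0.02, 0.0, -0.002]
wrist_force: [-0.7, 0.4, 5.6]
grip_width: 0.432
[-0.70096511  0.41558205  5.58601962] 0.43218050628925864
clock: 19.7
eef_pos: [0.4224, 0.2986, 0.0787]
orientation: [1.0, 0.021, -0.002, -0.001]
wrist_force: [-0.3, 0.3, -1.2]
grip_width: 0.43
shift [-0.0219  0.3695  0.0077] turn 0.1667 (q6 now 1.99 ) psi -87.6 t 19.7
[-0.26120335  0.3153493  -1.23960151] 0.4296394117911803
```

```bash
python3 -m crank '[[-0.4,-0.022,0.05,0,0.05],[-0.4,-0.022,0.1,0,0.1],[-0.4,-0.022,0.15,0,0.167],[-0.4,-0.022,0.2,0,0.167],[-0.4,-0.022,0.25,0.0,0.167],[-0.4,-0.022,0.3,0.0,0.167],[-0.4,-0.022,0.35,0.0,0.167],[-0.4,-0.022,0.3695,0.02,0.167],[-0.4,-0.022,0.3695,0.045,0.167],[-0.4,-0.022,0.3695,0.045,0.167]]' 25
python3 -c "
from h import *
s=env.read_state();print(s['wrist_force'],s['grip_width'],unsled(s['eef_pos']))
go(*sled(-.150,-.08),.032,-97.1)
p,d=env.capture('top'); zoom(p,'k1.png',240,130,140,120,5)
p,d=env.capture('scene'); zoom(p,'k2.png',200,170,140,120,5)"
```

```text
clock: 20.7
eef_pos: [0.4151, -0.0723, 0.031]
orientation: [0.998, -0.063, -0.004, -0.002]
wrist_force: [-0.7, 0.2, -1.0]
grip_width: 0.433
[-0.742819    0.2218524  -0.95880578] 0.4325980921953717 [-0.15108527 -0.08090211]
shift [ 0.0011 -0.0009 -0.001 ] turn -0.0029 (q6 now 1.34 ) psi -97.3 t 20.7
```

View pics/k1.png

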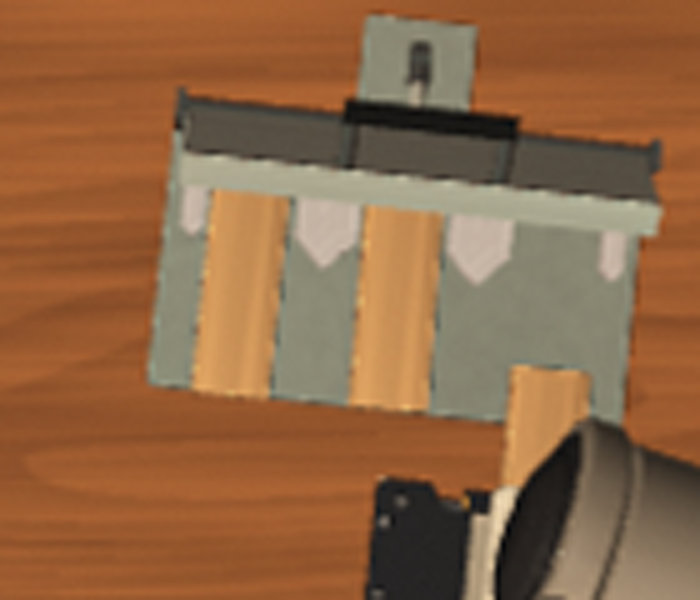

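```bash
python3 -m crank '[[-0.4,0.01,-0.004,0,0.025],[-0.4,0.02,-0.004,0,0.025],[-0.4,0.025,-0.004,0.0015,0.025],[-0.4,0.03,-0.004,0.0015,0.025],[-0.4,0.03,-0.004,0.0015,0.025]]' 25
python3 -c "
from h import *
s=env.read_state();print(s['wrist_force'],s['grip_width'],unsled(s['eef_pos']),s['eef_pos'])
p,d=env.capture('top'); zoom(p,'k3.png',240,130,140,120,5)"
```

```text
clock: 21.3
eef_pos: [0.4473, -0.0712, 0.0316]
orientation: [0.997, -0.074, -0.002, -0.001]
wrist_force: [0.4, 0.4, -0.8]
grip_width: 0.43
[ 0.41958005  0.41930371 -0.83955285] 0.4298237477476897 [-0.11923324 -0.07591224] [ 0.4472907  -0.07124434  0.03155239]
```

View pics/k3.png

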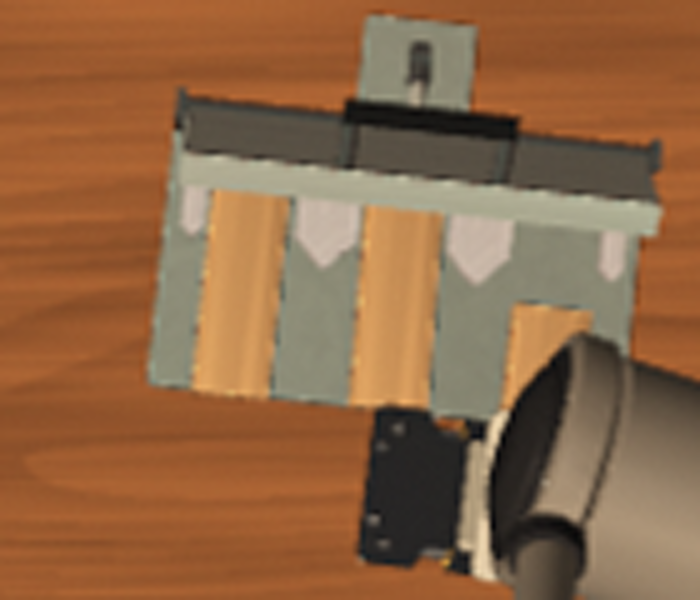

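Front centre is at (552,306) against a bay line of about 551, so it is aligned. Continue in.

```bash
python3 -m crank '[[-0.4,0.01,0,0.001,0],[-0.4,0.02,0,0.0015,0],[-0.4,0.03,0,0.002,0],[-0.4,0.04,-0.0005,0.002,0],[-0.4,0.05,-0.001,0.003,0],[-0.4,0.057,-0.0015,0.003,-0.01],[-0.4,0.063,-0.002,0.0035,-0.02],[-0.4,0.068,-0.002,0.0035,-0.025],[-0.4,0.072,-0.002,0.0035,-0.025],[-0.4,0.073,-0.002,0.0035,-0.025]]' 25
python3 -c "
from h import *
s=env.read_state();print(s['wrist_force'],s['grip_width'],unsled(s['eef_pos']),s['eef_pos'])"
```

```text
clock: 22.35
eef_pos: [0.516, -0.0791, 0.0265]
orientation: [0.998, -0.062, -0.006, -0.002]
wrist_force: [-9.2, 0.5, 0.9]
grip_width: 0.428
[-9.17615469  0.46537188  0.91606632] 0.42753369297148086 [-0.05011469 -0.07517976] [ 0.51596979 -0.07906063  0.02649397]
```

```bash
python3 -m crank '[[-0.4,0.003,0,0.0003,0],[-0.4,0.004,0,0.0006,0],[-0.4,0.001,0,0,0],[0.2,-0.001,0,0,0],[0.2,-0.001,0,0,0],[0.2,-0.001,0,0,0],[0.2,-0.001,0,-0.02,0],[0.2,-0.001,0,-0.05,0],[0.2,-0.05,0.05,-0.10,0],[0.2,-0.1,0.1,-0.12,0]]' 25
python3 -m crank '[[0.2,-0.03,0.05,0,0],[0.2,-0.03,0.05,0,0],[0.2,-0.03,0.05,0,0]]' 25
python3 -c "
from h import *
s=env.read_state();print(s['wrist_force'],s['grip_width'],s['eef_pos'])
p,d=env.capture('top'); cv2.imwrite('pics/top6.png',p[:,:,::-1]); zoom(p,'l1.png',240,130,140,120,5)
p,d=env.capture('scene'); zoom(p,'l2.png',200,170,140,120,5)"
```

```text
clock: 23.35
eef_pos: [0.4488, -0.1338, 0.1267]
orientation: [0.998, -0.06, -0.005, -0.002]
wrist_force: [0.8, -0.7, 0.4]
grip_width: 0.596
clock: 23.65
eef_pos: [0.4126, -0.181, 0.1272]
orientation: [0.998, -0.062, -0.004, -0.001]
wrist_force: [-0.1, 0.2, 0.2]
grip_width: 0.6
[-0.08663531  0.22671986  0.22793521] 0.6000966385708983 [ 0.41260925 -0.18096163  0.12717182]
```

View pics/l1.png

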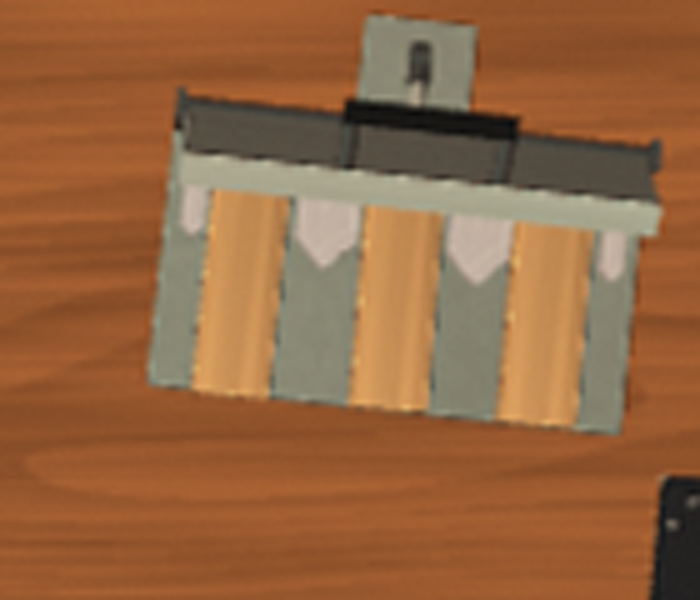

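View pics/l2.png

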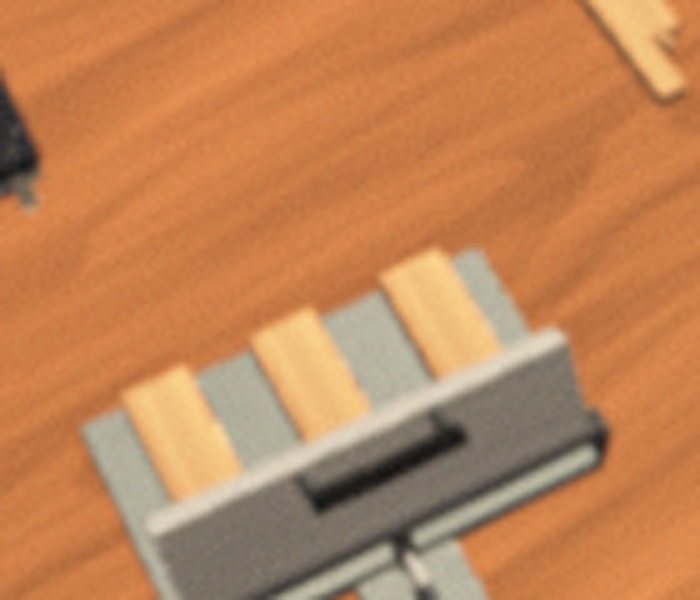

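All three slats are flush at the plate edge and inside the rails, with the clip still up. Next I'll lower the clip.

```bash
python3 -c "
from h import *
print(sled(.061,0)); go(.6355,-.0163,.16,-7.1)"
```

```text
[ 0.63552477 -0.01819129]
shift [ 0.2003 -0.1889 -0.0346] turn -1.5681 (q6 now 1.11 ) psi -96.9 t 23.75
```

```bash
python3 -m crank '[[-0.35,0,0,-0.05,-0.15],[-0.35,0.05,-0.05,-0.07,-0.3],[-0.35,0.1,-0.1,-0.07,-0.45],[-0.35,0.15,-0.15,-0.07,-0.6],[-0.35,0.2,-0.189,-0.07,-0.75],[-0.35,0.2,-0.189,-0.07,-0.9],[-0.35,0.2,-0.189,-0.07,-1.05],[-0.35,0.2,-0.189,-0.07,-1.2],[-0.35,0.2,-0.189,-0.07,-1.35],[-0.35,0.2,-0.189,-0.07,-1.5]]' 12
python3 -c "
from h import *
go(.6355,-.0163,.13,-7.1)"
```

```text
clock: 24.75
eef_pos: [0.636, -0.0134, 0.1941]
orientation: [0.769, 0.64, -0.003, -0.005]
wrist_force: [-0.6, -0.2, 0.6]
grip_width: 0.329
shift [-0.0031  0.0008  0.0641] turn -0.0584 (q6 now 0.04 ) psi -10.4 t 24.75
```

```bash
python3 -m crank '[[-0.35,-0.003,0.001,0.03,-0.058],[-0.35,-0.003,0.001,0.06,-0.058],[-0.35,-0.003,0.001,0.064,-0.058],[-0.35,-0.003,0.001,0.064,-0.058]]' 12
python3 -c "
from h import *
p,d=env.capture('scene'); zoom(p,'n2.png',200,170,140,120,5)
go(.6355,-.0163,.092,-7.1); print(env.read_state()['wrist_force'],env.read_state()['grip_width'])"
```

```text
clock: 25.15
eef_pos: [0.6355, -0.0147, 0.1291]
orientation: [0.749, 0.662, -0.003, -0.006]
wrist_force: [-0.1, 0.5, 1.4]
grip_width: 0.32
shift [-0.0014 -0.0003  0.0386] turn 0.0008 (q6 now -0.02 ) psi -7.1 t 25.2
[-0.21436471 -0.06406475  0.0923001 ] 0.32571648761157007
```

View pics/n2.png

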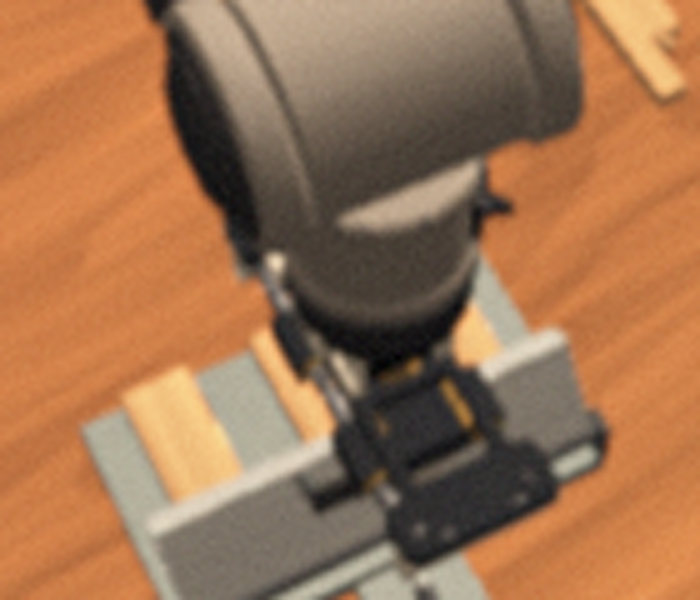

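```bash
python3 -m crank '[[-0.4,-0.001,0,0.015,0],[-0.4,-0.001,0,0.03,0],[-0.4,-0.001,0,0.034,0],[-0.6,-0.001,0,0.034,0],[-0.85,-0.001,0,0.034,0],[-0.9,-0.001,0,0.034,0],[-0.9,-0.001,0,0.034,0],[-0.9,-0.001,0,0.034,0]]' 12
python3 -c "
from h import *
go(.6355,-.0163,.092,-7.1); print(env.read_state()['wrist_force'],env.read_state()['grip_width'])"
```

```text
clock: 26.0
eef_pos: [0.6358, -0.0158, 0.0979]
orientation: [0.749, 0.662, -0.002, -0.005]
wrist_force: [-4.9, 1.4, 6.1]
grip_width: 0.126
shift [-0.0005 -0.0002  0.0059] turn 0.0009 (q6 now -0.03 ) psi -7.1 t 26.0
[-4.94252378  1.3883161   6.09402517] 0.1259676370319247
```

```bash
python3 -m crank '[[-0.9,0,-0.0045,0.0007,0],[-0.9,0,-0.009,0.0018,0],[-0.9,0,-0.0135,0.0033,0],[-0.9,0,-0.018,0.0048,0],[-0.9,0,-0.022,0.007,0],[-0.9,0,-0.026,0.0092,0],[-0.9,0,-0.030,0.012,0],[-0.9,0,-0.0335,0.0147,0],[-0.9,0,-0.037,0.018,0],[-0.9,0,-0.040,0.0213,0]]' 15
python3 -c "
from h import *
print(env.read_state()['wrist_force'],env.read_state()['grip_width'])"
```

```text
clock: 27.0
eef_pos: [0.5949, -0.0106, 0.0762]
orientation: [0.749, 0.662, -0.003, -0.006]
wrist_force: [0.4, 1.9, -0.8]
grip_width: 0.125
[ 0.38037914  1.90646192 -0.84952768] 0.125078550576443
```

```bash
python3 -m crank '[[-0.9,0,-0.0015,0.002,0],[-0.9,0,-0.003,0.004,0],[-0.9,0,-0.004,0.006,0],[-0.9,0,-0.004,0.007,0],[-0.35,0,-0.004,0.006,0],[-0.35,0,-0.004,0.006,0],[-0.35,0,-0.004,0.006,0],[-0.35,0,-0.004,-0.03,0],[-0.35,0,-0.004,-0.08,0],[-0.35,0,-0.004,-0.12,0]]' 15
python3 -c "
from h import *
print(env.read_state()['wrist_force'],env.read_state()['grip_width'])
go(.43,-.15,.2,-97.1)"
```

```text
clock: 28.0
eef_pos: [0.5922, -0.0108, 0.1978]
orientation: [0.749, 0.662, -0.003, -0.006]
wrist_force: [1.3, -0.8, -0.1]
grip_width: 0.326
[ 1.31006399 -0.76699438 -0.11777031] 0.32568858109681054
shift [-0.158  -0.1439 -0.001 ] turn -1.57 (q6 now -0.03 ) psi -7.1 t 28.0
```

```bash
python3 -m crank '[[0,-0.03,-0.04,0,0.15],[0.2,-0.07,-0.08,0,0.3],[0.2,-0.11,-0.12,0,0.45],[0.2,-0.15,-0.14,0,0.6],[0.2,-0.158,-0.144,0,0.75],[0.2,-0.158,-0.144,0,0.9],[0.2,-0.158,-0.144,0,1.05],[0.2,-0.158,-0.144,0,1.2],[0.2,-0.158,-0.144,0,1.35],[0.2,-0.158,-0.144,0,1.5]]' 15
python3 -c "
from h import *
go(.417,-.331,.12,-101)
p,d=env.capture('top'); cv2.imwrite('pics/top7.png',p[:,:,::-1]); zoom(p,'o1.png',240,130,140,120,5)
zoom(p,'o3.png',412,210,64,62,10)
p,d=env.capture('scene'); cv2.imwrite('pics/scene7.png',p[:,:,::-1]); zoom(p,'o2.png',200,170,140,120,5)"
```

```text
clock: 29.0
eef_pos: [0.4295, -0.1499, 0.1985]
orientation: [1.0, -0.029, -0.007, -0.003]
wrist_force: [0.3, 0.6, -0.8]
grip_width: 0.596
shift [-0.0008  0.1818  0.0777] turn 0.1334 (q6 now 1.13 ) psi -93.4 t 29.0
```

View pics/top7.png

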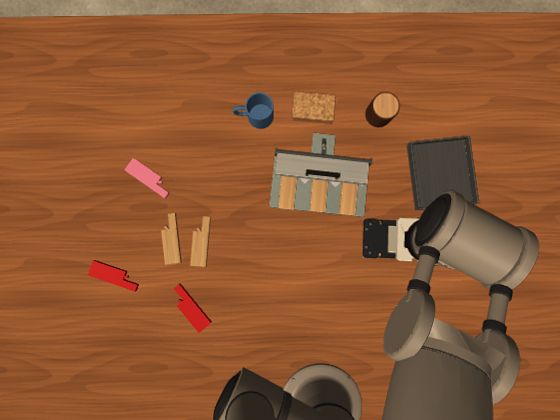

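View pics/o2.png

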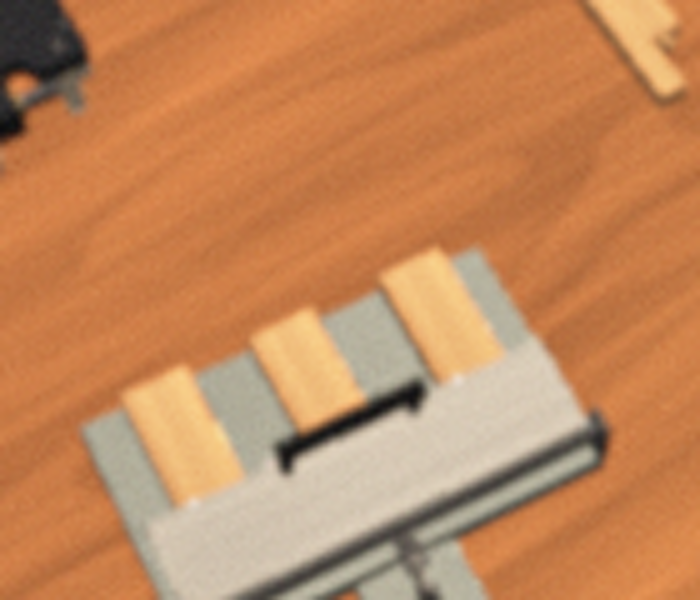

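View pics/o1.png

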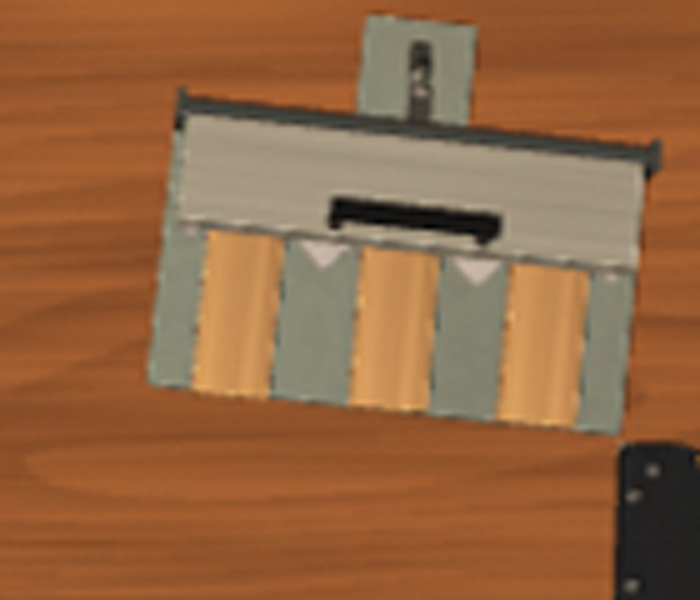

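The clip is down on three slats that are still home. Now the dial.

```bash
python3 -m crank '[[0.1,-0.001,0.05,0,0.133],[0.1,-0.001,0.1,0,0.133],[0.1,-0.001,0.15,0,0.133],[0.1,-0.001,0.182,0.02,0.133],[0.1,-0.001,0.182,0.06,0.133],[0.1,-0.001,0.182,0.085,0.133],[0.1,-0.001,0.182,0.085,0.133],[0.1,-0.001,0.182,0.085,0.133]]' 12
python3 -c "
from h import *
go(.417,-.331,.06,-101)
p,d=env.capture('scene'); zoom(p,'q2.png',80,215,110,100,7)"
```

```text
clock: 29.9
eef_pos: [0.4178, -0.3312, 0.1131]
orientation: [0.996, -0.092, -0.007, -0.002]
wrist_force: [0.8, -0.4, 1.0]
grip_width: 0.549
shift [-0.0001  0.0001  0.0531] turn 0.0077 (q6 now 0.95 ) psi -100.6 t 29.9
```

View pics/q2.png

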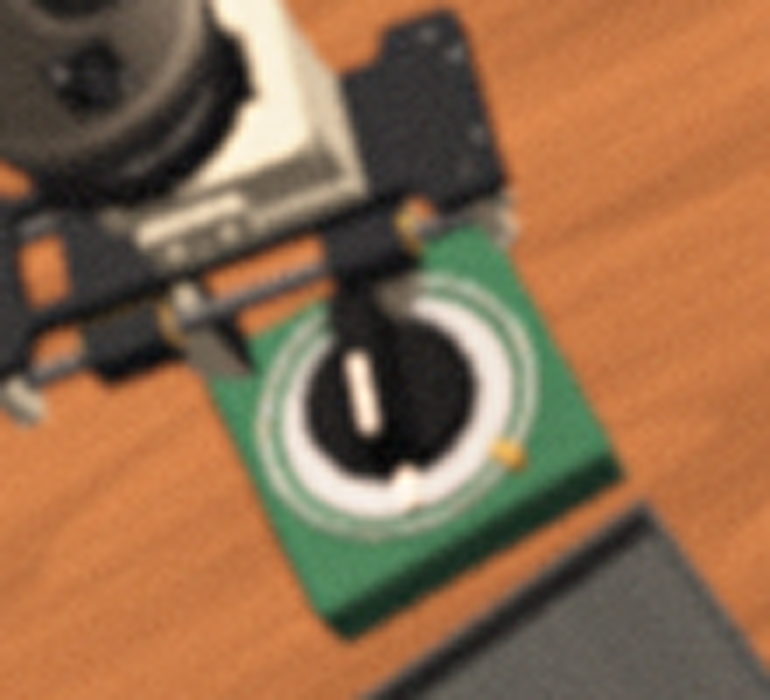

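```bash
python3 -m crank '[[0.1,0,0,0.02,0.008],[0.1,0,0,0.04,0.008],[0.1,0,0,0.053,0.008],[0.1,0,0,0.053,0.008],[-0.3,0,0,0.053,0.008],[-0.5,0,0,0.053,0.008],[-0.7,0,0,0.053,0.008],[-0.8,0,0,0.053,0.008],[-0.8,0,0,0.053,0.008],[-0.8,0,0,0.053,0.008]]' 6
python3 -c "
from h import *
s=env.read_state();print(s['wrist_force'],s['torque'],s['grip_width'])
go(.417,-.331,.06,-101)"
```

```text
clock: 30.95
eef_pos: [0.4183, -0.3289, 0.0616]
orientation: [0.995, -0.096, -0.006, -0.004]
wrist_force: [3.9, 12.3, 7.1]
grip_width: 0.208
[ 3.87775674 12.25595193  7.07620809] [ 1.96215022 -0.38637578 -0.03694377] 0.20767338755860043
shift [-0.0008  0.0023  0.0016] turn -0.0011 (q6 now 0.96 ) psi -101.1 t 30.95
```

```bash
python3 -m crank '[[-0.85,0,0,0,0],[-0.85,0,0,0,0],[-0.85,0,0,0,0]]' 10
python3 -c "
from h import *
s=env.read_state();print(s['wrist_force'],s['torque'],s['grip_width'])
go(.417,-.331,.06,-101)"
```

```text
clock: 31.25
eef_pos: [0.4184, -0.3283, 0.0617]
orientation: [0.995, -0.096, -0.006, -0.004]
wrist_force: [1.9, 4.7, 1.8]
grip_width: 0.196
[1.92351549 4.73522228 1.80220462] [ 0.69714219 -0.0884439  -0.01495295] 0.1959344831785773
shift [-0.0008  0.0029  0.0017] turn -0.0013 (q6 now 0.96 ) psi -101.1 t 31.25
```

```bash
python3 -m crank '[[-0.85,0,-0.0005,0,-0.1],[-0.85,0,-0.0005,0,-0.2],[-0.85,0,-0.0005,0,-0.3],[-0.85,0,-0.0005,0,-0.4],[-0.85,0,-0.0005,0,-0.5],[-0.85,0,-0.0005,0,-0.6],[-0.85,0,-0.0005,0,-0.68],[-0.85,0,-0.0005,0,-0.73],[-0.85,0,-0.0005,0,-0.73]]' 20
python3 -c "
from h import *
s=env.read_state();print(s['wrist_force'],s['torque'],s['grip_width'])
go(.4184,-.3283,.06,-101)
p,d=env.capture('scene'); zoom(p,'q3.png',80,215,110,100,7)"
```

```text
clock: 32.15
eef_pos: [0.4185, -0.3286, 0.0617]
orientation: [0.964, 0.265, -0.004, -0.005]
wrist_force: [-0.2, -0.7, -1.8]
grip_width: 0.194
[-0.22681624 -0.66617345 -1.76659341] [-0.5179448   0.01939586  0.05227084] 0.19370124423019935
shift [ 0.0001 -0.0003  0.0018] turn 0.7291 (q6 now 0.23 ) psi -59.2 t 32.15
```

View pics/q3.png

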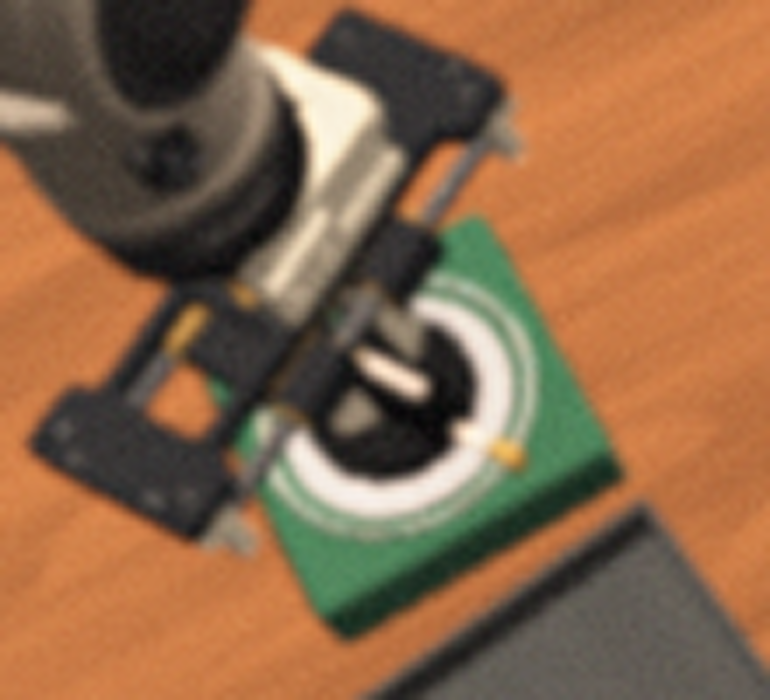

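```bash
python3 -m crank '[[-0.2,0,0,0,0],[-0.2,0,0,0,0],[-0.1,0,0,0,0],[0,0,0,0,0],[0,0,0,-0.03,0],[0,0,0,-0.08,0],[0,-0.1,-0.05,-0.12,0],[0,-0.1,-0.1,-0.12,0],[0,-0.1,-0.15,-0.12,0],[0,-0.1,-0.15,-0.12,0]]' 20
python3 -c "
from h import *
p,d=env.capture('top'); cv2.imwrite('pics/top8.png',p[:,:,::-1]);zoom(p,'r1.png',412,210,64,62,10)
p,d=env.capture('scene'); zoom(p,'r2.png',105,240,70,65,10)"
```

```text
clock: 33.2
eef_pos: [0.2556, -0.2503, 0.1844]
orientation: [0.964, 0.264, -0.004, -0.005]
wrist_force: [-0.1, -0.1, 0.1]
grip_width: 0.502
```

View pics/r1.png

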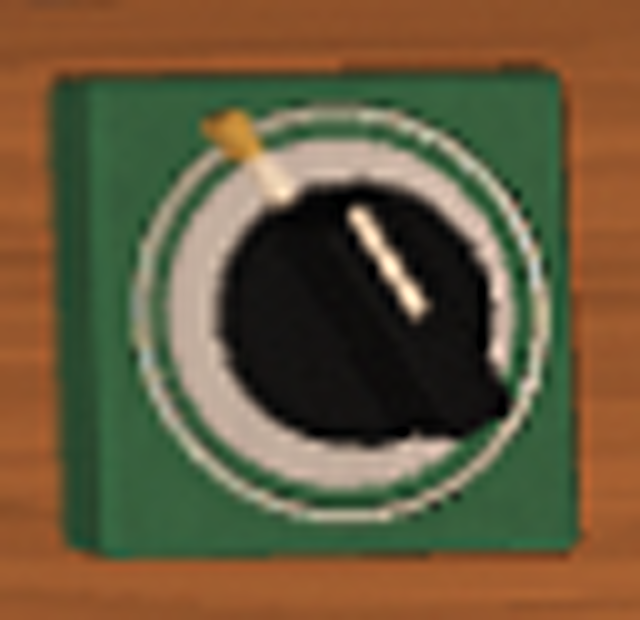

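View pics/r2.png

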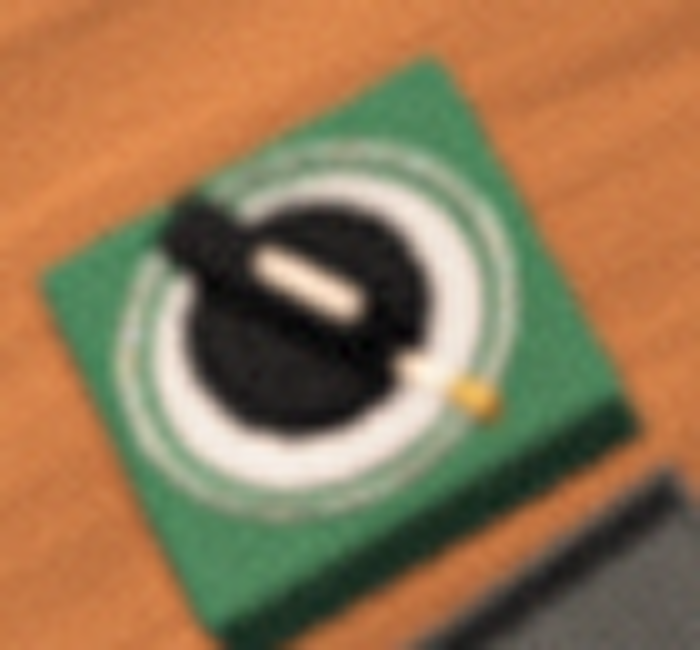

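View pics/top8.png

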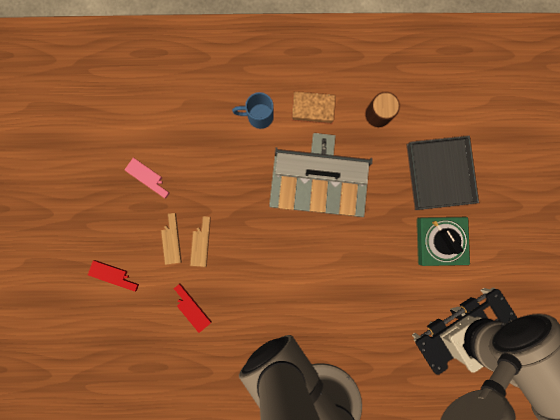

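```bash
python3 - <<'E'
from h import *
def px(o,k,q): return tuple((np.array(q)+.5)/k-.5+np.array(o))
T=lambda q:px((412,210),10,q); S=lambda q:px((105,240),10,q)
P={"top":(T((340,313.5)),T((275,178)),T((232,135))),"scene":(S((317,330)),S((425,370)),S((477,397)))}
for n,(c,p,m) in P.items():
  for zr in(.036,):
    C=cast(n,[c],zr)[0]
    for z in(.044,.048,.052):
        a=cast(n,[p],z)[0]-C; b=cast(n,[m],z-.004)[0]-C
        print(n,z,"ptr",np.degrees(np.arctan2(a[1],a[0])).round(1),np.hypot(*a[:2]).round(4),"mark",np.degrees(np.arctan2(b[1],b[0])).round(1),np.hypot(*b[:2]).round(4))
p=tri(P["top"][1],P["scene"][1]);m=tri(P["top"][2],P["scene"][2]);c=tri(P["top"][0],P["scene"][0]);print(p,m,c)
for a in(p-c,m-c):print(np.degrees(np.arctan2(a[1],a[0])))
E
```

```text
top 0.044 ptr 28.4 0.0399 mark 31.2 0.0542
top 0.048 ptr 30.5 0.0408 mark 32.7 0.055
top 0.052 ptr 32.5 0.0416 mark 34.1 0.0559
scene 0.044 ptr 33.3 0.0378 mark 33.1 0.0529
scene 0.048 ptr 32.0 0.0398 mark 32.2 0.0548
scene 0.052 ptr 30.8 0.0419 mark 31.3 0.0568
[ 0.45358959 -0.30838176  0.04783005] [ 0.46482902 -0.3004896   0.04117955] [ 0.41849673 -0.32981378  0.03379068]
31.413379896615986
32.330143770381724
```

The pointer and mark agree within about 2° in both views: 31.4° against 32.3° triangulated. On to the rejects.

```bash
python3 - <<'E'
from h import *
p,d=env.capture("top"); hsv,m=woodmask(p)
m=cv2.inRange(hsv,(8,40,140),(25,170,255)) if False else m
cs,_=cv2.findContours(m,cv2.RETR_EXTERNAL,cv2.CHAIN_APPROX_NONE)
for c in cs:
    if 200<cv2.contourArea(c)<1200:
        x,y,w,h=cv2.boundingRect(c)
        if x<260: r=rectpts("top",c+np.array([[[.7,0]]]),.014); print((x,y,w,h),r[0].round(4),np.round(r[1],4),round(r[2],1))
zoom(p,"sp1.png",140,195,100,90,7)
E
```

```text
(190, 216, 20, 51) [0.4289 0.3034] [0.1311 0.0406] -5.4
(161, 213, 19, 52) [0.4365 0.3816] [0.1312 0.0401] 6.4
(84, 0, 26, 16) [1.0608 0.578 ] [0.0688 0.0421] 89.0
```

View pics/sp1.png

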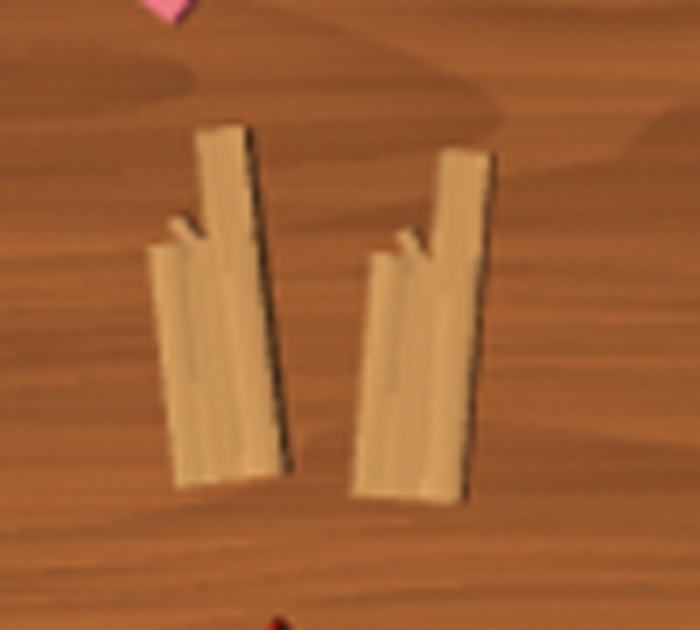

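The splits are at top crop (220,310) and (425,325), whole except for the far-left corners. I'll pick the right one first.

```bash
python3 -c "
from h import *
go(.45,-.05,.19,-95.4)
go(.424,.304,.19,-95.4)"
```

```text
shift [ 0.2689 -0.0735 -0.0058] turn 0.6289 (q6 now 0.05 ) psi -59.4 t 33.35
shift [ 0.427  -0.3913 -0.0031] turn 0.6289 (q6 now 0.05 ) psi -59.4 t 33.35
```

```bash
python3 -m crank '[[0,0.05,-0.015,0,0.1],[0,0.1,-0.03,0,0.2],[0,0.15,-0.045,0,0.3],[0,0.2,-0.06,0,0.4],[0,0.25,-0.075,0,0.5],[0.1,0.28,-0.11,0,0.6],[0.1,0.3,-0.15,0,0.629],[0.1,0.33,-0.19,0,0.629],[0.1,0.36,-0.23,0,0.629],[0.1,0.38,-0.28,0,0.629]]' 20
python3 -c "
from h import *
go(.424,.304,.08,-95.4)"
```

```text
clock: 34.35
eef_pos: [0.4438, 0.1668, 0.1856]
orientation: [0.999, -0.047, -0.005, -0.003]
wrist_force: [1.8, 0.1, -0.5]
grip_width: 0.553
shift [-0.0316 -0.134   0.1068] turn -0.0001 (q6 now 1.85 ) psi -95.4 t 34.35
```

```bash
python3 -m crank '[[0.1,-0.01,-0.05,0,0],[0.1,-0.02,-0.1,0.02,0],[0.1,-0.0316,-0.134,0.05,0],[0.1,-0.0316,-0.134,0.09,0],[0.1,-0.0316,-0.134,0.12,0],[0.1,-0.0316,-0.134,0.14,0],[0.1,-0.0316,-0.134,0.14,0]]' 20
python3 -c "
from h import *
go(.424,.304,.0075,-95.4)
p,d=env.capture('scene'); zoom(p,'s2.png',260,110,120,100,6)"
```

```text
clock: 35.05
eef_pos: [0.4224, 0.304, 0.0436]
orientation: [0.999, -0.047, -0.007, -0.002]
wrist_force: [-0.6, -0.3, 0.8]
grip_width: 0.549
shift [ 0.0021 -0.      0.0361] turn 0.0004 (q6 now 2.13 ) psi -95.4 t 35.05
```

View pics/s2.png

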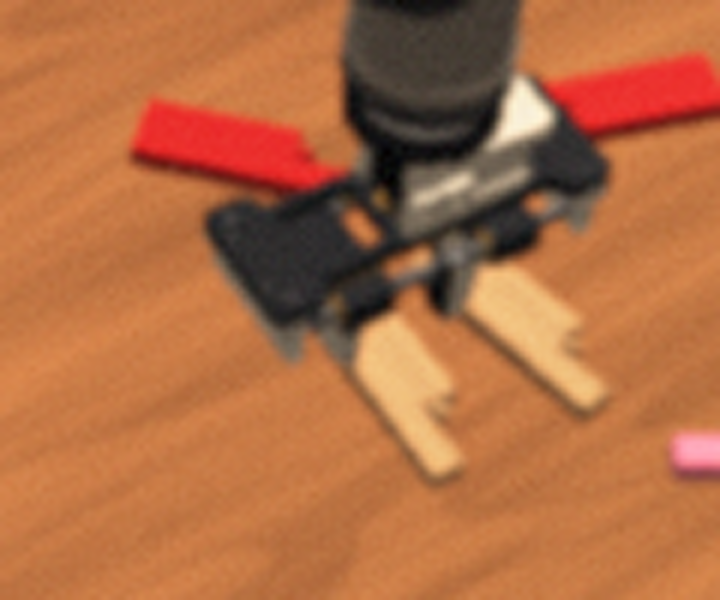

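```bash
python3 -m crank '[[0.1,0.001,0.001,0.02,0],[0.1,0.001,0.001,0.03,0],[0.1,0.001,0.001,0.035,0],[0.1,0.001,0.001,0.0355,0],[-0.2,0.001,0.001,0.0355,0],[-0.4,0.001,0.001,0.0355,0],[-0.4,0.001,0.001,0.0355,0],[-0.4,0.001,0.001,0.0355,0],[-0.4,0.001,0.001,-0.02,0],[-0.4,0.001,0.001,-0.07,0]]' 25
python3 -c "
from h import *
s=env.read_state();print(s['wrist_force'],s['grip_width'])
go(.50,-.10,.15,-85)"
```

```text
clock: 36.1
eef_pos: [0.4239, 0.3022, 0.1096]
orientation: [0.999, -0.047, -0.008, -0.002]
wrist_force: [2.1, 0.5, -0.7]
grip_width: 0.426
[ 2.07132319  0.51226474 -0.7336876 ] 0.4255882571817079
shift [ 0.1129  0.3932 -0.0431] turn -0.1815 (q6 now 2.12 ) psi -95.4 t 36.1
```

```bash
python3 -c "
from h import *
go(.591,-.3325,.16,-84.5)"
```

```text
shift [ 0.2252  0.616  -0.0554] turn -0.1902 (q6 now 2.12 ) psi -95.4 t 36.1
```

```bash
python3 -m crank '[[-0.4,0.01,0.03,-0.03,-0.03],[-0.4,0.025,0.07,-0.05,-0.06],[-0.4,0.04,0.115,-0.055,-0.1],[-0.4,0.055,0.16,-0.055,-0.14],[-0.4,0.072,0.205,-0.055,-0.17],[-0.4,0.088,0.25,-0.055,-0.19],[-0.4,0.105,0.295,-0.055,-0.19],[-0.4,0.12,0.34,-0.055,-0.19],[-0.4,0.138,0.385,-0.055,-0.19],[-0.4,0.155,0.43,-0.055,-0.19]]' 25
python3 -c "
from h import *
s=env.read_state();print(s['wrist_force'],s['grip_width'])
go(.591,-.3325,.12,-84.5)"
```

```text
clock: 37.1
eef_pos: [0.5386, -0.1426, 0.1612]
orientation: [0.999, 0.048, -0.008, -0.002]
wrist_force: [0.9, -0.0, -0.9]
grip_width: 0.429
[ 0.85355233 -0.03231182 -0.90536336] 0.42927515246043646
shift [0.0347 0.1942 0.0396] turn -0.0005 (q6 now 1.08 ) psi -84.5 t 37.1
```

```bash
python3 -m crank '[[-0.4,0.01,0.05,0,0],[-0.4,0.02,0.1,0,0],[-0.4,0.03,0.15,0,0],[-0.4,0.035,0.194,0,0],[-0.4,0.035,0.194,0.03,0],[-0.4,0.035,0.194,0.07,0],[-0.4,0.035,0.194,0.10,0],[-0.4,0.035,0.194,0.10,0]]' 25
python3 -c "
from h import *
s=env.read_state();print(s['wrist_force'],s['grip_width'])
p,d=env.capture('scene'); zoom(p,'t2.png',100,250,130,130,6)
p,d=env.capture('top'); zoom(p,'t1.png',380,110,130,130,6)
go(.591,-.3325,.02,-84.5)"
```

```text
clock: 37.9
eef_pos: [0.5873, -0.3301, 0.0541]
orientation: [0.999, 0.048, -0.012, -0.006]
wrist_force: [-0.8, -0.1, -0.1]
grip_width: 0.43
[-0.82482846 -0.07850598 -0.14882228] 0.430178181366345
shift [0.0012 0.0008 0.0398] turn -0.0004 (q6 now 0.86 ) psi -84.5 t 38.0
```

View pics/t2.png

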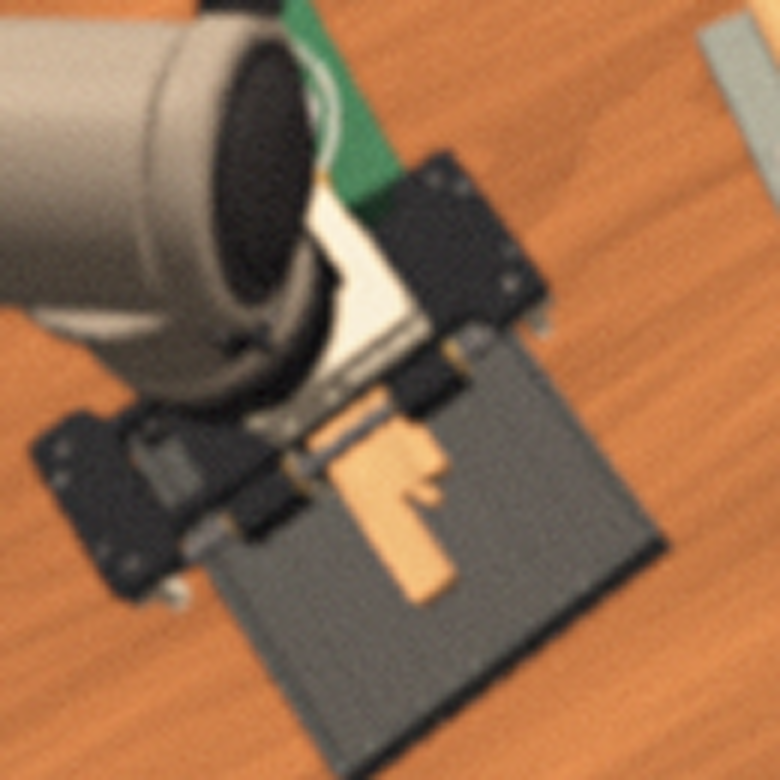

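View pics/t1.png

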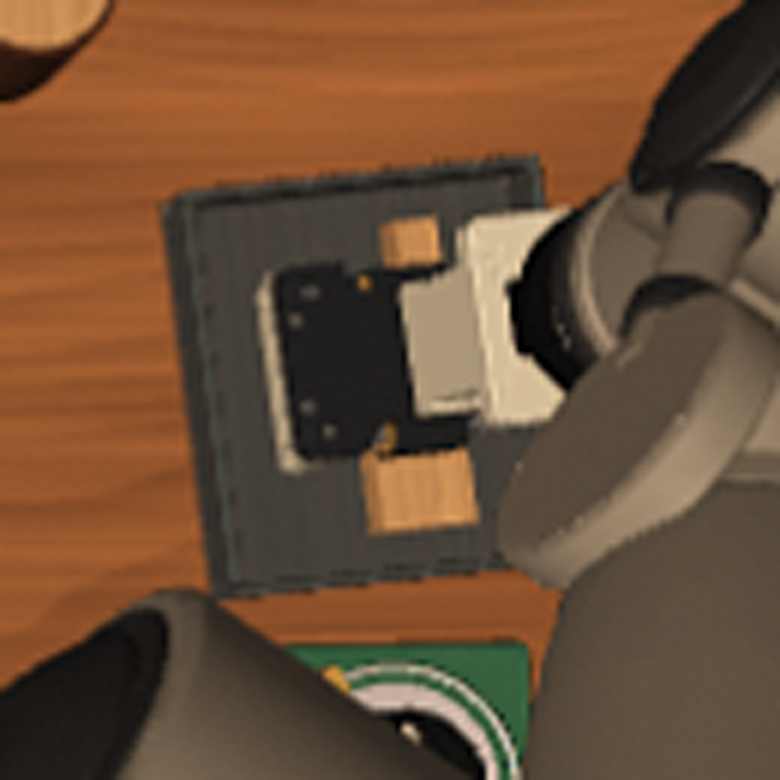

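The split is over the middle of the tray in both views. Lower and release.

```bash
python3 -m crank '[[-0.4,0.003,0.001,0.02,0],[-0.4,0.003,0.001,0.035,0],[-0.4,0.003,0.001,0.0415,0],[-0.4,0.003,0.001,0.0425,0],[-0.4,0.003,0.001,0.0425,0],[0.1,0.003,0.001,0.0425,0],[0.1,0.003,0.001,0.0425,0],[0.1,0.003,0.001,0.0425,0],[0.1,0.003,0.001,0.02,0],[0.1,0.003,0.001,-0.04,0]]' 25
python3 -m crank '[[0.1,-0.02,-0.03,-0.04,0.1],[0.1,-0.04,-0.07,-0.05,0.1],[0.1,-0.05,-0.12,-0.05,0.1],[0.1,-0.07,-0.16,-0.05,0.1],[0.1,-0.08,-0.20,-0.05,0.1],[0.1,-0.095,-0.25,-0.05,0.1],[0.1,-0.11,-0.3,-0.05,0.1]]'
python3 -c "
from h import *
s=env.read_state();print(s['wrist_force'],s['grip_width'])
p,d=env.capture('top'); zoom(p,'u1.png',380,110,130,130,6); cv2.imwrite('pics/top9.png',p[:,:,::-1])
hsv,m=woodmask(p)
cs,_=cv2.findContours(m,cv2.RETR_EXTERNAL,cv2.CHAIN_APPROX_NONE)
for c in cs:
    if 200<cv2.contourArea(c)<1200:
        x,y,w,h=cv2.boundingRect(c)
        r=rectpts('top',c+np.array([[[.7,0]]]),.014); print((x,y,w,h),r[0].round(4),np.round(r[1],4),round(r[2],1))
"
```

```text
clock: 39.0
eef_pos: [0.5915, -0.3312, 0.0859]
orientation: [0.999, 0.048, -0.012, -0.006]
wrist_force: [0.5, -0.1, -0.5]
grip_width: 0.548
clock: 39.7
eef_pos: [0.4555, -0.0463, 0.1425]
orientation: [1.0, -0.003, -0.011, -0.005]
wrist_force: [0.5, 1.0, -0.1]
grip_width: 0.55
[ 0.50301455  1.03956044 -0.08900508] 0.5495844599298524
(359, 222, 58, 21) [ 0.4437 -0.1879] [0.1528 0.0217] 75.0
(161, 213, 19, 52) [0.4366 0.3816] [0.1315 0.0402] 6.3
(310, 179, 18, 33) [ 0.5431 -0.0091] [0.0827 0.042 ] -6.1
(278, 176, 19, 34) [0.5513 0.0729] [0.0854 0.0415] -7.3
(276, 159, 64, 18) [0.6122 0.0177] [0.1665 0.0382] 82.8
(433, 148, 19, 50) [ 0.5977 -0.3379] [0.1295 0.0408] 5.3
(373, 93, 25, 25) [ 0.7823 -0.195 ] [0.0662 0.064 ] 43.3
(292, 92, 43, 28) [ 0.7832 -0.0009] [0.1103 0.0695] 83.6
(339, 0, 47, 13) [ 1.0583 -0.1402] [0.1262 0.0335] -88.4
(76, 0, 36, 16) [1.061  0.5863] [0.0954 0.0421] 89.0
```

View pics/u1.png

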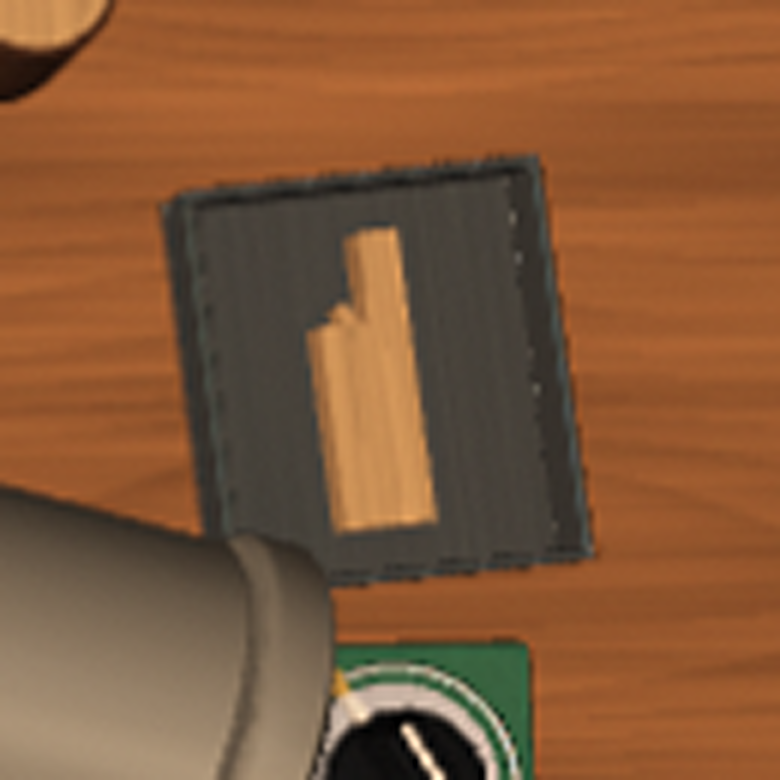

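View pics/top9.png

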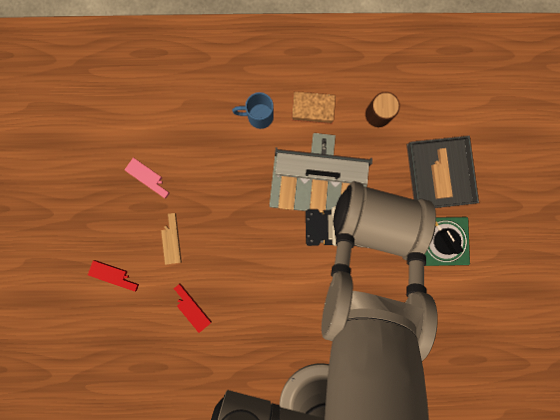

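The first reject is flat in the middle of the tray at crop (375,385). Now the second, at top (170,240).

```bash
python3 -c "
from h import *
go(.4316,.381,.10,-83.7)"
```

```text
shift [-0.0195 -0.4205  0.0486] turn -0.1126 (q6 now 1.31 ) psi -90.2 t 39.75
```

```bash
python3 -m crank '[[0.15,0,-0.03,-0.01,0],[0.15,0,-0.08,-0.01,0],[0.15,0,-0.12,-0.01,0],[0.15,0,-0.16,-0.01,0],[0.15,-0.005,-0.2,-0.01,-0.05],[0.15,-0.01,-0.25,-0.01,-0.1],[0.15,-0.01,-0.3,-0.01,-0.11],[0.15,-0.02,-0.35,0,-0.113],[0.15,-0.02,-0.4,0,-0.113],[0.15,-0.02,-0.42,0.03,-0.113]]' 20
python3 -c "
from h import *
go(.4316,.381,.045,-83.7)"
```

```text
clock: 40.75
eef_pos: [0.4332, 0.3857, 0.122]
orientation: [0.998, 0.057, -0.009, -0.011]
wrist_force: [1.8, 0.6, -0.5]
grip_width: 0.575
shift [-0.0008  0.0062  0.0769] turn 0.0035 (q6 now 2.02 ) psi -83.5 t 40.75
```

```bash
python3 -m crank '[[0.15,-0.0008,0.005,0.04,0],[0.15,-0.0008,0.005,0.075,0],[0.15,-0.0008,0.005,0.1,0],[0.15,-0.0008,0.005,0.113,0],[0.15,-0.0008,0.005,0.1135,0],[-0.2,-0.0008,0.005,0.1135,0],[-0.4,-0.0008,0.005,0.1135,0],[-0.4,-0.0008,0.005,0.1135,0],[-0.4,-0.0008,0.005,0.1135,0],[-0.4,-0.0008,0.005,0.1135,0]]' 20
python3 -c "
from h import *
s=env.read_state();print(s['wrist_force'],s['grip_width'])"
python3 -m crank '[[-0.4,0,0,-0.05,0],[-0.4,0,0,-0.1,0],[-0.4,0,0,-0.13,0],[-0.4,0,0,-0.14,0]]' 25
python3 -c "
from h import *
s=env.read_state();print(s['wrist_force'],s['grip_width'])
p,d=env.capture('scene'); zoom(p,'v2.png',240,90,140,120,5)
go(.5915,-.3312,.16,-84.5)"
```

```text
clock: 41.75
eef_pos: [0.4318, 0.3835, 0.01]
orientation: [0.998, 0.057, -0.008, -0.011]
wrist_force: [-0.1, -0.6, 6.1]
grip_width: 0.428
[-0.07048896 -0.60764654  6.1026388 ] 0.42798909828394277
clock: 42.15
eef_pos: [0.4358, 0.3815, 0.1545]
orientation: [0.998, 0.057, -0.005, -0.013]
wrist_force: [0.5, 0.3, -0.5]
grip_width: 0.424
[ 0.48343907  0.3129339  -0.53799604] 0.4237430070825754
shift [ 0.0739  0.7252 -0.0259] turn 0.0176 (q6 now 2.02 ) psi -83.5 t 42.2
```

View pics/v2.png

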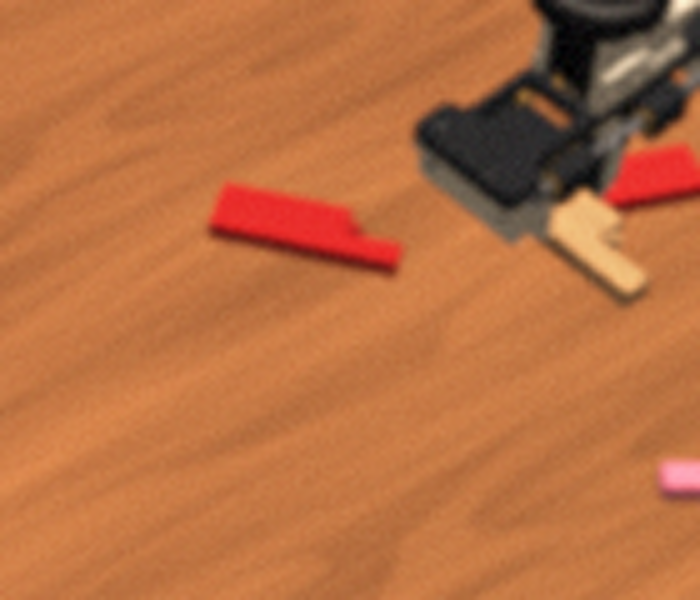

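```bash
python3 -m crank '[[-0.4,0.003,0.03,-0.02,0],[-0.4,0.007,0.07,-0.026,0],[-0.4,0.012,0.12,-0.026,0.01],[-0.4,0.017,0.165,-0.026,0.018],[-0.4,0.021,0.21,-0.026,0.018],[-0.4,0.026,0.255,-0.026,0.018],[-0.4,0.03,0.3,-0.026,0.018],[-0.4,0.035,0.345,-0.026,0.018],[-0.4,0.04,0.39,-0.026,0.018],[-0.4,0.044,0.435,-0.026,0.018]]' 25
python3 -c "
from h import *
s=env.read_state();print(s['wrist_force'],s['grip_width'])
go(.5915,-.3312,.12,-84.5)"
```

```text
clock: 43.2
eef_pos: [0.5281, -0.048, 0.1662]
orientation: [0.999, 0.048, -0.007, -0.013]
wrist_force: [0.6, 1.0, -0.4]
grip_width: 0.427
[ 0.57349942  1.01384372 -0.36754768] 0.4267635886177856
shift [0.0366 0.2891 0.0379] turn -0.0006 (q6 now 1.22 ) psi -84.5 t 43.2
```

```bash
python3 -m crank '[[-0.4,0.006,0.04,0,0],[-0.4,0.012,0.09,0,0],[-0.4,0.018,0.14,0,0],[-0.4,0.024,0.19,0,0],[-0.4,0.03,0.24,0,0],[-0.4,0.0366,0.289,0,0],[-0.4,0.0366,0.289,0.04,0],[-0.4,0.0366,0.289,0.08,0],[-0.4,0.0366,0.289,0.085,0],[-0.4,0.0366,0.289,0.085,0]]' 25
python3 -c "
from h import *
s=env.read_state();print(s['wrist_force'],s['grip_width'])
p,d=env.capture('scene'); zoom(p,'w2.png',100,250,130,130,6)
go(.5915,-.3312,.03,-84.5)"
```

```text
clock: 44.2
eef_pos: [0.5897, -0.3289, 0.0707]
orientation: [0.999, 0.048, -0.009, -0.015]
wrist_force: [-0.0, -0.9, 0.4]
grip_width: 0.43
[-0.00481893 -0.94414438  0.36510847] 0.4298667508753896
shift [0.0009 0.0028 0.043 ] turn -0.0001 (q6 now 0.84 ) psi -84.5 t 44.25
```

View pics/w2.png

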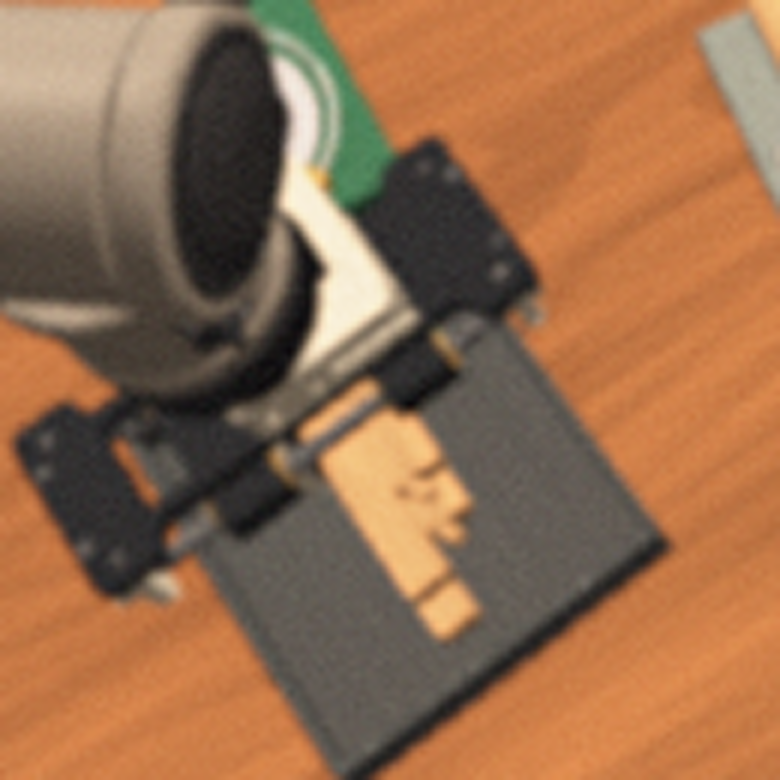

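It lines up over the first reject. Lower onto it and release.

```bash
python3 -m crank '[[-0.4,0.001,0.002,0.02,0],[-0.4,0.001,0.002,0.035,0],[-0.4,0.001,0.002,0.041,0],[-0.4,0.001,0.002,0.042,0],[-0.4,0.001,0.002,0.042,0],[0.1,0.001,0.002,0.042,0],[0.1,0.001,0.002,0.042,0],[0.1,0.001,0.002,0.042,0],[0.1,0.001,0.002,0.02,0],[0.1,0.001,0.002,-0.03,0]]' 25
python3 -m crank '[[0.1,-0.02,-0.03,-0.04,0.1],[0.1,-0.06,-0.06,-0.05,0.1],[0.1,-0.09,-0.10,-0.05,0.1],[0.1,-0.12,-0.14,-0.05,0.1],[0.1,-0.15,-0.18,-0.05,0.1],[0.1,-0.18,-0.22,-0.05,0.1],[0.1,-0.2,-0.26,-0.05,0.1],[0.1,-0.2,-0.3,-0.05,0.1],[0.1,-0.2,-0.34,-0.05,0.1],[0.1,-0.2,-0.37,-0.05,0.1]]'
python3 -c "
from h import *
s=env.read_state();print(s['wrist_force'],s['grip_width'])
p,d=env.capture('top'); zoom(p,'x1.png',380,120,110,160,5); cv2.imwrite('pics/topA.png',p[:,:,::-1])
W=world('top',d); 
for q in [(443,183),(440,190),(444,165),(436,185),(443,156)]: print(q,W[q[1],q[0]].round(3))
hsv,m=woodmask(p)
cs,_=cv2.findContours(m,cv2.RETR_EXTERNAL,cv2.CHAIN_APPROX_NONE)
for c in cs:
    if 200<cv2.contourArea(c)<1200:
        x,y,w,h=cv2.boundingRect(c)
        r=rectpts('top',c+np.array([[[.7,0]]]),.03); print((x,y,w,h),r[0].round(4),np.round(r[1],4),round(r[2],1))
p,d=env.capture('scene'); cv2.imwrite('pics/sceneA.png',p[:,:,::-1]);zoom(p,'x2.png',100,240,130,140,5)
"
```

```text
clock: 45.25
eef_pos: [0.5902, -0.3306, 0.0991]
orientation: [0.999, 0.048, -0.011, -0.017]
wrist_force: [-0.5, -0.7, 0.3]
grip_width: 0.55
clock: 46.25
eef_pos: [0.3565, 0.0184, 0.1664]
orientation: [1.0, -0.002, -0.011, -0.016]
wrist_force: [1.4, -0.6, 0.1]
grip_width: 0.551
[ 1.3877835 -0.5974079  0.0955175] 0.5512993726200571
(443, 183) [ 0.568 -0.331  0.034]
(440, 190) [ 0.549 -0.322  0.036]
(444, 165) [ 0.615 -0.336  0.033]
(436, 185) [ 0.563 -0.314  0.031]
(443, 156) [ 0.639 -0.335  0.031]
(429, 224, 34, 35) [ 0.4182 -0.3343] [0.0882 0.0863] -39.2
(339, 183, 19, 32) [ 0.5308 -0.0846] [0.0818 0.0414] -6.8
(309, 179, 19, 33) [ 0.5407 -0.0074] [0.0828 0.0414] -6.2
(278, 176, 19, 34) [0.5497 0.0734] [0.084  0.0408] -7.3
(276, 160, 64, 17) [0.6094 0.0191] [0.1639 0.0365] 83.4
(434, 147, 20, 51) [ 0.5973 -0.335 ] [0.1295 0.0408] 5.3
(373, 93, 25, 25) [ 0.777  -0.1903] [0.0652 0.063 ] 43.3
(292, 92, 43, 28) [7.778e-01 7.000e-04] [0.1086 0.0684] 83.6
(356, 0, 29, 12) [ 1.0492 -0.158 ] [0.0756 0.0307] 89.8
(84, 0, 28, 16) [1.051  0.5679] [0.0725 0.0414] 89.1
```

View pics/x1.png

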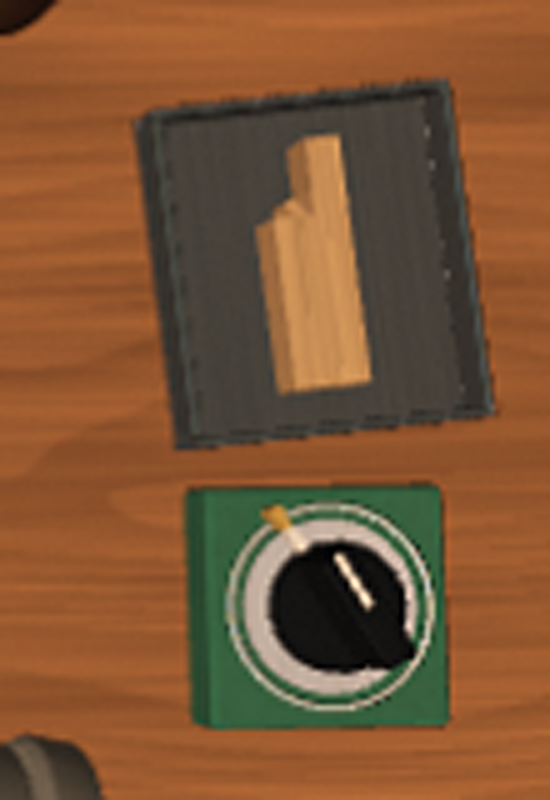

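View pics/x2.png

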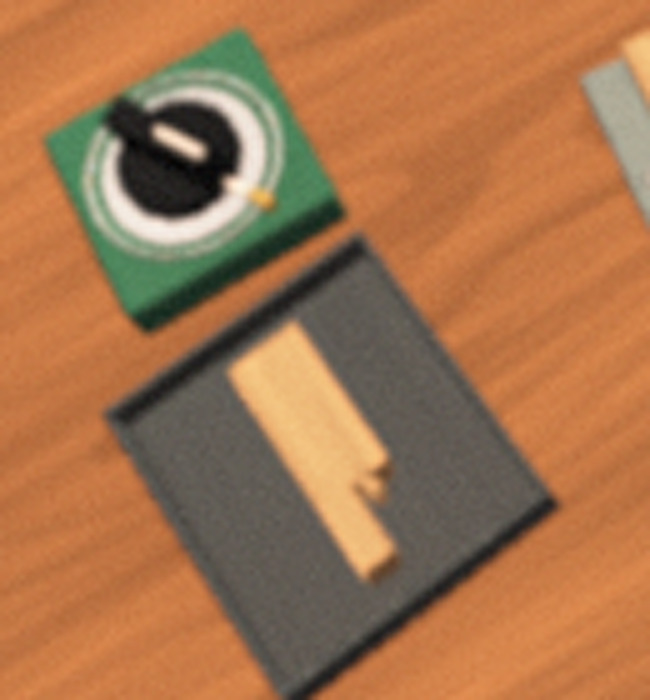

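View pics/topA.png

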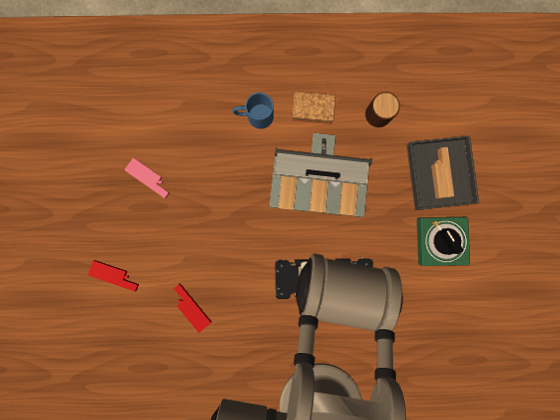

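View pics/sceneA.png

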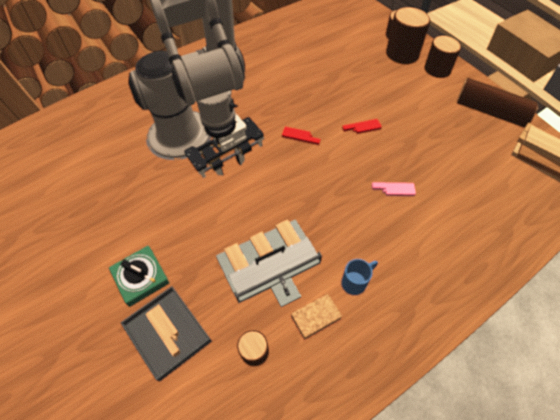

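```bash
python3 -m crank '[[0.1,0,0,0,0],[0.1,0,0,0,0],[0.1,0,0,0,0],[0.1,0,0,0,0],[0.1,0,0,0,0]]'
python3 -c "
from h import *
p,d=env.capture('top'); zoom(p,'y1.png',255,120,130,110,6)
W=world('top',d)
S=np.stack([W[...,0]*EX[0]+W[...,1]*EX[1]-S0[0],W[...,0]*EY[0]+W[...,1]*EY[1]-S0[1],W[...,2]],-1)
for a in(.015,.025,.035,.045,.055):
  m=(abs(S[...,0]-a)<.004)&(abs(abs(S[...,1])-.07)<.025); print(a,m.sum(),np.median(S[m][:,2]).round(4))"
```

```text
clock: 46.85
eef_pos: [0.3564, 0.0187, 0.1662]
orientation: [1.0, -0.001, -0.011, -0.016]
wrist_force: [0.2, 0.2, 0.0]
grip_width: 0.549
0.015 120 0.0501
0.025 113 0.0488
0.035 119 0.0482
0.045 114 0.047
0.055 115 0.0461
```

View pics/y1.png

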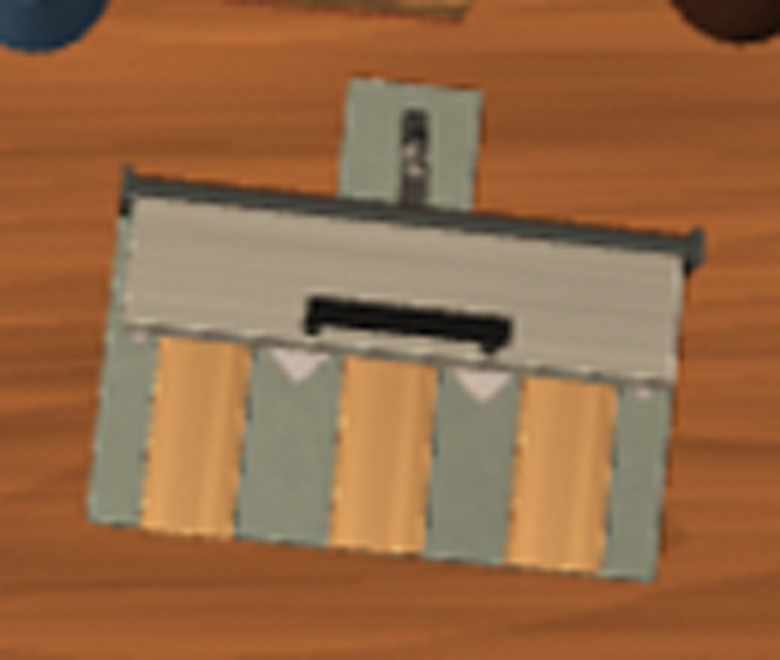

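The depth slope of the clip plate is about 0.10 rad (4 mm over 40 mm), so the clip is down on the slats. The slats are flush at the plate edge. Handing in.

```bash
python3 -c "
from workcell import env
print(env.finish_job(), env.read_state()['clock'])"
```

```text
the job is handed in; nothing more can be done
the job is handed in; nothing more can be done
```

I completed every part of the task and handed the job in at about 47 s of the 210 s allowed. No verdict was reported.

I raised the clip, slid all three whole slats against the stop and lowered the clip onto them. I then turned the dial about 42° counter-clockwise and laid both broken slats stacked in the steel tray.

What the last checks showed:
- **Slats:** all three end flush with the plate's edge, between the rails.
- **Clip:** its slope in the depth image is about 0.10 rad, below the 0.15 limit.
- **Rejects:** the stack lies flat near the tray's centre. The upper one's top surface is at about 33 mm, so its underside is at about 19 mm.
- **Dial:** the pointer is within about 2° of the mark. The two cameras triangulated 31.4° and 32.3°.
- **Bystanders:** the mug, sanding block and birch stub show no visible movement.

**Disagreements:** the two cameras differed by several millimetres on positions far from the robot. I relied on the top camera there, after the grip on the clip's bar confirmed it. At the dial, the side force after gripping showed my measured axis was about 2 mm off, so I moved the gripper to match. No other checks failed.

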